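Empty the sensor tester's catch tray behind its sprung guard

TASK

Finished sensor cartridges lie in the tester's catch tray under its spring-loaded guard. Take the red-handled locking pin, swing the guard's yellow lever round until the tray is uncovered and stand the pin fully down in the hold hole so that it keeps the guard open, let go of it, then move every cartridge from the tray into the blue tote, setting it inside below the rim and leaving the pin in place until all are there. Then pull the pin so that the guard springs fully shut, put the pin back fully down in its parking hole, and leave the tote standing on the bench and the other things on the bench where they are.

Things in the scene. Friction and masses are not known exactly. Their poses are not given: they have to be found in the camera images.
- tester: fixed sensor tester: 6 mm grey base plate (x -205 to 70, y -235 to 180 mm) with catch tray, white housing behind it (x 5 to 335, y -255 to 15 mm, 70 mm high, console 150 mm high beyond x 315). Origin on the bench under the guard's pivot axis; x points away from the robot, y left, z up. Left of y = 20 mm only the pin stands higher than 54 mm
- pivot (a point): on the upright pivot axis of the guard, 47 mm above the bench, at mid-height of its lever. At guard angle 0 the guard's clear plate (195 x 215 x 4 mm, yellow edges, from 84 to 92 mm above the bench) covers the tray: x -195 to 0, y -222 to -8 mm in the tester's frame; at 1.6 rad it lies over the housing, clear of the tray. Its corner sweeps out to 295 mm from the axis
- guard (a joint): angle of the spring-loaded guard (a bell crank: clear plate on the tray's side, yellow lever on the other) about its upright pivot, rad: 0 = shut over the tray on its stop, growing counter-clockwise seen from above, stop at 1.8. A spring drives it back to 0 (0.15 N m shut, 0.33 N m at 1.6); damped (0.2 N m s/rad), it shuts by itself in about 1.5 s
- lever_tip (a point): top of the free end of the guard's lever, which turns with the guard: a straight yellow bar 14 x 14 mm, from the pivot to 105 mm out, 40 to 54 mm above the bench. At guard angle 0 it points to the left, 1.396 rad counter-clockwise from the tester's x; opening swings it counter-clockwise, towards the robot, by pushing its clockwise side
- hold_hole (a point): centre of the mouth of the hold hole, in the top of the yellow block (36 x 36 mm, top 30 mm above the bench). Round, 14 mm across, chamfered 2 mm, 22 mm deep, 86 mm from the pivot axis. The lever passes 10 mm above the block. With the pin standing in the hole the lever's clockwise side bears on its shank and the guard stays at about 1.6 rad
- park_hole (a point): centre of the mouth of the pin's parking hole, in the top of the black block (36 x 36 mm, top 30 mm above the bench) at the left front of the base plate. Round, 14 mm across, chamfered 2 mm, 22 mm deep
- pin: locking pin standing in the parking hole: a steel shank 12 mm in diameter and 64 mm long with a chamfered foot, and above it a red square grip 20 x 20 mm, 34 mm tall (from 62 to 96 mm above the foot; sides along the pin's x and y). Origin at the centre of the foot, z up along the pin. 90 g
- tote: open blue tote, loose, outside 200 x 200 x 60 mm (x, y, z), walls and floor 5 mm thick, 0.8 kg, origin under its centre
- tray_mid (a point): middle of the catch tray's inner floor, 10 mm above the bench. The tray's inside measures 187 x 197 mm (x, y of the tester); its walls end 20 mm above the bench
- cart1: finished sensor cartridge, a white block with a blue band and a dark round sensor face on top, 46 x 30 x 42 mm (x, y, z), 80 g, origin at the centre of its underside. Starts upright in the catch tray; may be absent
- cart2: finished sensor cartridge, a white block with a blue band and a dark round sensor face on top, 46 x 30 x 42 mm (x, y, z), 80 g, origin at the centre of its underside. Starts upright in the catch tray; may be absent
- cart3: finished sensor cartridge, a white block with a blue band and a dark round sensor face on top, 46 x 30 x 42 mm (x, y, z), 80 g, origin at the centre of its underside. Starts upright in the catch tray; may be absent
- cart4: finished sensor cartridge, a white block with a blue band and a dark round sensor face on top, 46 x 30 x 42 mm (x, y, z), 80 g, origin at the centre of its underside. Starts upright in the catch tray; may be absent
- cart5: finished sensor cartridge, a white block with a blue band and a dark round sensor face on top, 46 x 30 x 42 mm (x, y, z), 80 g, origin at the centre of its underside. Starts upright in the catch tray; may be absent
- cart6: finished sensor cartridge, a white block with a blue band and a dark round sensor face on top, 46 x 30 x 42 mm (x, y, z), 80 g, origin at the centre of its underside. Starts upright in the catch tray; may be absent
- gas_can: calibration-gas can standing upright, green and metal, 60 mm diameter, 110 mm tall, origin under its centre. Bystander
- filter_jar: small jar standing upright, 52 mm diameter, 65 mm tall, origin under its centre. Bystander
- filter_box: cardboard box, 70 x 90 x 40 mm, origin under its centre. Bystander
- detector: hand-held white and blue gas detector lying flat, about 175 x 58 x 38 mm, long along its x, origin under its centre. Bystander
- driver: screwdriver lying on the bench, 170 mm long along its x, origin under it. Bystander
Not all that is in view belongs to the job. Leave any purple or turquoise look-alike of the pin alone.

How it is judged:
By the outcome, as a careful person would: the job done as asked, in the order asked, and still so for the second after the job is handed in, with the robot touching nothing.
Of cart1, cart2, cart3, cart4, cart5, cart6 only 4 to 6 are there at a start; the rules pass over those that are not, and their reading is None.
At some moment in a run one of cart1, cart2, cart3, cart4, cart5, cart6, tote may be knocked a few centimetres aside while the robot is not near it.
It also fails if it takes over 210 s, if anything falls off the work surface, if the arm or the gripper's body presses on something with over 40 N, if the wrist force passes 120 N, or if a joint passes its speed limit or range.

ROBOT

A 6-joint arm with a two-finger parallel gripper is mounted at the origin on the work surface. World frame = base frame: x ahead of the robot, y to its left, z up, the work surface at z = 0. Lengths are in m, angles in rad, forces in N, time in s.
With the tool pointing down it reaches from about 0.375 to 0.9 m from the base axis. Payload 3.1 kg.
Tool frame: the origin (TCP) lies at the very end of the fingers, on their centre line; the grasp point (between the pads) lies 19 mm behind it (manip.grasp_offset is the distance from the TCP to the grasp point, in m); y points along the fingers, z is the direction in which the jaws open and shut, and the axes are right-handed (so a half turn about y gives the same grasp; the last joint's range is limited). The gripper opens to 85 mm and grips with 20 to 120 N. Pads are 22 mm wide; open, the fingers measure 114 mm over their backs; the gripper's body (76 mm by 85 mm) begins 54 mm behind the grasp point. The pads swing forward as they close: fully open they stand 13 mm farther back than shut.
Start: joints at [-1.454, 0.527, 1.433, -0, 1.181, -0.178], TCP at [0.182, -0.598, 0.231] pointing down, gripper open.
Joint ranges: [-3.08, 3.08], [-0.75, 2.2], [0.22, 2.44], [-1.43, 4.57], [0, 2.65], [-2.85, 2.85]. Speed limits (rad/s): [2.79, 2.79, 3.14, 3.14, 3.14, 3.14].

INTERFACE

Orientations are given as a unit quaternion [x, y, z, w].
In Python, from station import manip gives the robot as it stands.
- The arm moves only by the tool apply_moves, never from a script. Its argument "motion" is a list of rows, each a list of 5 numbers: the finger opening in mm, from 0 to 85.4, then the shift along the tool's x, y, z in units of 30 mm (1.0 is 30 mm), then the turn about the tool's y in units of 10 degrees (1.0 is 10 degrees). In form: [[fingers, x, y, z, twist], ...]. A call has 1 to 12 rows; each row is the pose to reach, as a shift and turn from the pose commanded when the call began, along the tool's axes at that moment; what a row does not reach only later rows make up. A row lasts 1/8 s, in which the tool goes at most 62.5 mm and 10.7 degrees, less where a joint would pass 70% of its speed; a pose out of reach is approached as far as the arm can. A call with a gripper value outside its range is refused whole. The fingers move at their own pace and stop on an object; "squeeze" is the grip in N (left out, the last holds). Time passes only in rows, so rows that repeat a pose let the fingers close. It gives the time, the measured TCP pose, the force and the opening at its end, in the units of the state.
- manip.sense(): the state, without advancing time (a new reading comes with each control period).
- manip.snapshot(name): name is "scene" or "side" or "wrist"; returns the picture (480x640x3 uint8, red, green, blue); there is no depth.
- manip.get_calibration(name): a dict with "intrinsics" (3x3 intrinsics, pixels), "extrinsics" (4x4, takes a point from camera to world coordinates). Camera axes: x right, y up, looking along -z (the intrinsics and any distortion apply to the point x, -y, -z); pixel columns grow to the right and rows downward; lengths in m; the calibration is good to about 2 mm. A picture is of the moment at which its call begins: read the wrist's pose just before it. get_calibration takes no time and is no camera call; for the wrist camera it gives the pose at the moment of the call.
- manip.sign_off(): hands the job in, once; it reports no verdict.
The state is a dict: "t": time; "q": joint angles; "qd": joint speeds; "tau": joint torques, N m; "tcp_pos": TCP position; "tool_rot": TCP orientation; "force": force on the tool from outside, world axes, zero at the start; "ft_torque": the same for the moment, N m; "finger_gap": opening from 0.0 (shut) to 1.0 (fully open).
Only numpy, scipy, OpenCV 4.12 (cv2) and the standard library are available. Lean on these libraries where they do the work, as an engineer would, in place of code of your own. Each camera call takes 0.05 s, during which the arm holds its last target.

## Working session

There is one attempt and no reset: what is moved stays moved. The work goes in short steps, Python scripts to look and compute and a tool call to move; the robot and the scene stay as the last step left them, time stands still between calls to the robot, and variables do not carry over. Pictures are saved under pics/ and viewed, and the job is handed in when it is done.

Besides the shell and the picture viewer there is one more tool, called after "Emit:" by a JSON object that holds its "name" and its "arguments". apply_moves: Moves the arm, as the interface text tells. Its arguments: {"type":"object","properties":{"motion":{"type":"array"},"squeeze":{"type":"number"}},"required":["motion"]}

```bash
ls; mkdir -p pics; python3 - <<'E'
from station import manip
import cv2
print(manip.sense())
for n in ["scene","side","wrist"]:
    c=manip.get_calibration(n); print(n,c)
    cv2.imwrite(f"pics/{n}0.png",manip.snapshot(n)[:,:,::-1])
E
```

```text
pics
{'t': 0.0, 'q': array([-1.45450400e+00,  5.28499494e-01,  1.43388817e+00, -2.06525289e-05,
        1.18140092e+00, -1.78502145e-01]), 'qd': array([ 0.0006514 ,  0.00159167, -0.00062908,  0.00068138,  0.0019032 ,
       -0.00067812]), 'tau': array([ 1.47339539e-03, -4.42339897e+01, -1.78026956e+01, -1.78481073e-04,
        8.29790777e-03,  5.80017826e-06]), 'tcp_pos': array([ 0.18152704, -0.59731436,  0.23031764]), 'tool_rot': array([-0.10383388,  0.70021478, -0.69866236,  0.10386868]), 'force': array([ 0.20733302, -0.30155835,  0.15605698]), 'ft_torque': array([-0.01317626, -0.0003411 , -0.00662157]), 'finger_gap': 1.003906327040227}
scene {'intrinsics': array([[445.90942778,   0.        , 318.54219617],
       [  0.        , 445.90942778, 239.64912016],
       [  0.        ,   0.        ,   1.        ]]), 'extrinsics': array([[-0.56715486, -0.57468765,  0.58997412,  1.17148928],
       [ 0.82354342, -0.40489634,  0.39728477,  0.408391  ],
       [ 0.01056371,  0.71119129,  0.70291916,  0.83159753],
       [ 0.        ,  0.        ,  0.        ,  1.        ]])}
side {'intrinsics
[... 153 characters left out ...]
]]), 'extrinsics': array([[ 0.9733521 ,  0.13276542, -0.18697333,  0.35574936],
       [-0.22891361,  0.51428527, -0.82650422, -0.86383816],
       [-0.01357355,  0.84728036,  0.53097246,  0.60787855],
       [ 0.        ,  0.        ,  0.        ,  1.        ]])}
wrist {'intrinsics': array([[418.4842732 ,   0.        , 308.94247433],
       [  0.        , 418.4842732 , 238.20177707],
       [  0.        ,   0.        ,   1.        ]]), 'extrinsics': array([[ 0.29067273,  0.91627971,  0.27557368,  0.25149819],
       [-0.95682065,  0.27892682,  0.08181729, -0.57597453],
       [-0.00189737, -0.28745665,  0.95779177,  0.3733206 ],
       [ 0.        ,  0.        ,  0.        ,  1.        ]])}
```

View pics/scene0.png

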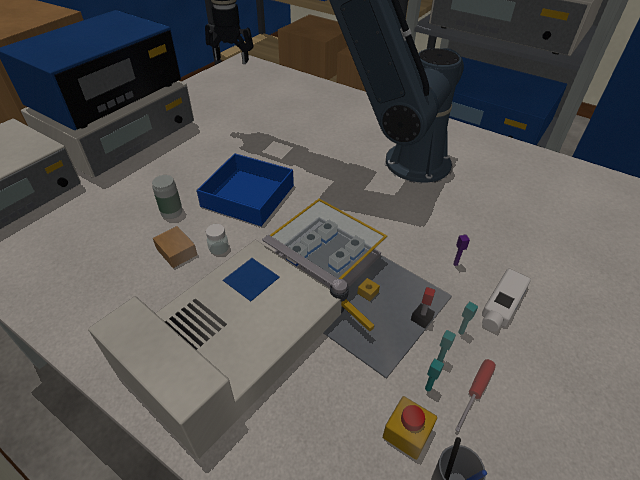

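View pics/side0.png

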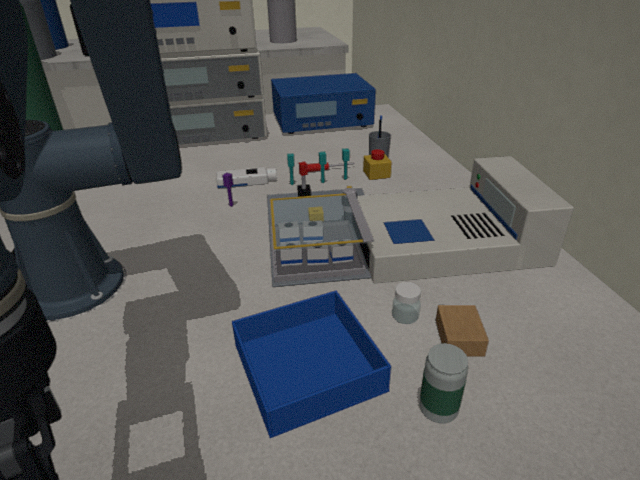

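View pics/wrist0.png

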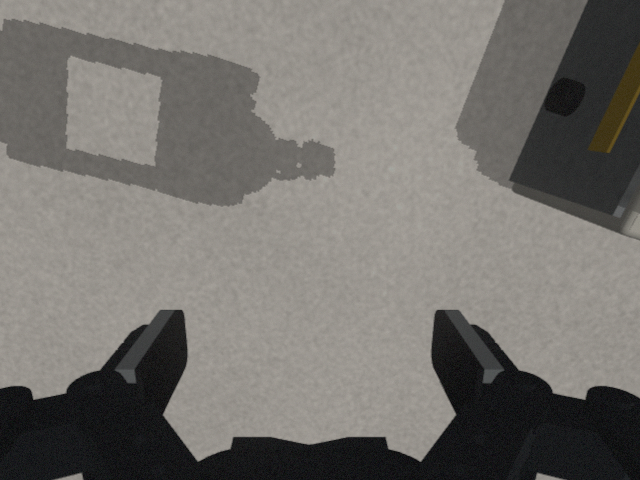

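The scene view shows the tote near (245,190), the tray with 5 cartridges near (330,240), the lever at (357,314), the hold block at (369,288), and the pin at (425,305). The purple and turquoise pins are look-alikes. I'll enlarge these areas.

```bash
cat > h.py <<'E'
import numpy as np, cv2
from station import manip
from scipy.spatial.transform import Rotation as R
def crop(src,x0,y0,w,h,s,out):
    im=cv2.imread(src)[y0:y0+h,x0:x0+w]
    im=cv2.resize(im,None,fx=s,fy=s,interpolation=cv2.INTER_CUBIC)
    for x in range((x0//20+1)*20,x0+w,20):
        cv2.line(im,((x-x0)*s,0),((x-x0)*s,6),(0,0,255),1); cv2.putText(im,str(x),((x-x0)*s-10,16),0,.35,(0,0,255),1)
    for y in range((y0//20+1)*20,y0+h,20):
        cv2.line(im,(0,(y-y0)*s),(6,(y-y0)*s),(0,0,255),1); cv2.putText(im,str(y),(8,(y-y0)*s+4),0,.35,(0,0,255),1)
    cv2.imwrite(out,im)
def ray(cal,u,v):
    K=cal["intrinsics"];E=cal["extrinsics"]
    d=np.array([(u-K[0,2])/K[0,0],-(v-K[1,2])/K[1,1],-1.])
    return E[:3,3],E[:3,:3]@d
def onz(cal,u,v,z):
    o,d=ray(cal,u,v); return o+d*(z-o[2])/d[2]
def tri(*obs):
    A=np.zeros((3,3));b=np.zeros(3)
    rs=[ray(*o) for o in obs]
    for o,d in rs:
        d=d/np.linalg.norm(d);P=np.eye(3)-np.outer(d,d);A+=P;b+=P@o
    p=np.linalg.solve(A,b)
    res=[np.linalg.norm(np.cross(p-o,d/np.linalg.norm(d)))*1000 for o,d in rs]
    return p,np.round(res,1)
def proj(cal,p):
    K=cal["intrinsics"];E=cal["extrinsics"]
    q=E[:3,:3].T@(np.asarray(p,float)-E[:3,3]); q=np.array([q[0],-q[1],-q[2]])
    return K[:2,:2]@(q[:2]/q[2])+K[:2,2]
E
python3 - <<'E'
from h import *
crop("pics/scene0.png",255,190,200,150,4,"pics/c1.png")
crop("pics/side0.png",255,140,130,150,4,"pics/c2.png")
crop("pics/scene0.png",300,260,160,120,5,"pics/c3.png")
crop("pics/side0.png",190,140,200,80,4,"pics/c4.png")
E
```

```text
(no output)
```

View pics/c1.png

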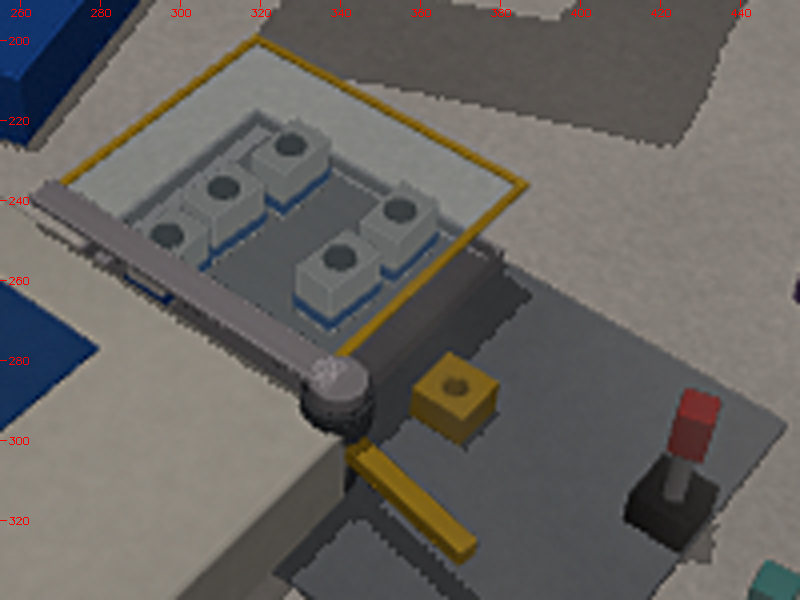

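View pics/c2.png

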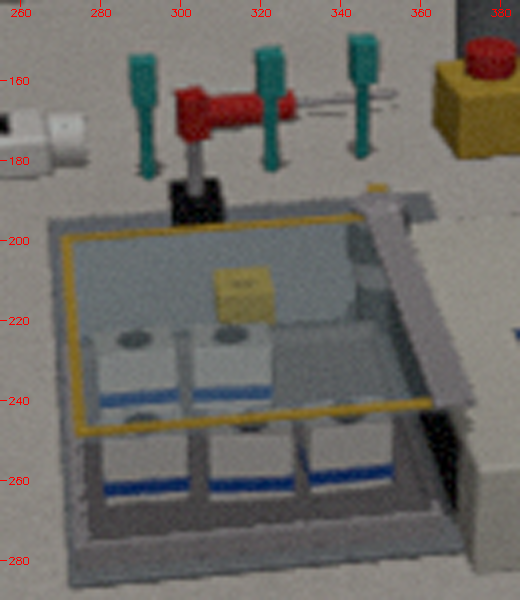

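View pics/c3.png

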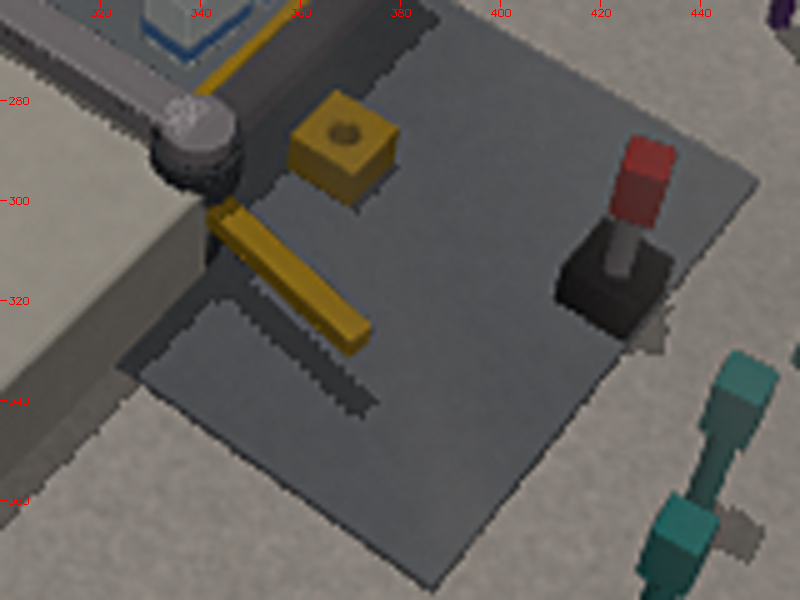

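View pics/c4.png

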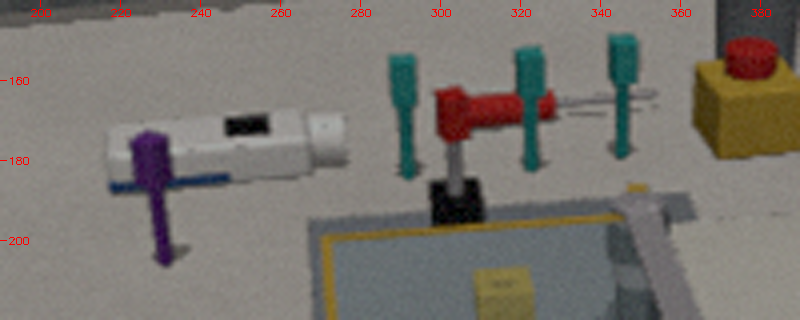

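```bash
cat >> h.py <<'E'
def T2w(p,pose):  # tester frame->world
    c,s=np.cos(pose[2]),np.sin(pose[2]); p=np.asarray(p,float)
    return np.array([pose[0]+c*p[0]-s*p[1],pose[1]+s*p[0]+c*p[1],p[2]])
E
python3 - <<'E'
from h import *
from scipy.optimize import least_squares
cs,cd=manip.get_calibration("scene"),manip.get_calibration("side")
obs=[(cs,(70,180,6),(386.5,377.5)),(cs,(-205,180,6),(451,296.5)),(cs,(-195,-8,92),(386.5,236)),(cs,(-195,-222,92),(319,199.5)),
(cd,(-195,-8,92),(271.5,199)),(cd,(-195,-222,92),(275,248)),(cd,(-205,-235,0),(272.5,286.5)),(cd,(-205,180,6),(267.5,195))]
def f(x,ret=False):
    r=np.array([proj(c,T2w(np.array(p)/1000,x))-o for c,p,o in obs])
    return r if ret else r.ravel()
best=least_squares(f,[.55,-.1,0],loss="soft_l1",f_scale=2)
print(best.x,best.cost);print(f(best.x,True).round(1))
p,r=tri((cs,368.5,286.5),(cd,315.5,269)); 
P=best.x; print("hold pred",T2w((-.0822,.0252,.03),P),"scene onz",onz(cs,368.5,286.5,.03),onz(cd,315.5,211,.03))
print("pin top",tri((cs,430,289),(cd,303,163.5)))
print("park scene", onz(cs,424,311,.03), "side block top",onz(cd,304,185.5,.03))
print("pivot cap",onz(cs,340,285,.095),T2w((0,0,.095),P))
E
```

```text
[ 0.64153743  0.10505641 -0.09534432] 5.114945845935448
[[-0.7  1.6]
 [ 0.6 -0.2]
 [ 0.  -0.2]
 [-1.1 -1. ]
 [-0.9 -1.1]
 [-0.5 -0.6]
 [ 0.6  1.2]
 [-0.6 -0.7]]
hold pred [0.5621098  0.13796739 0.03      ] scene onz [0.55915182 0.13741643 0.03      ] [0.55951718 0.1333539  0.03      ]
pin top (array([0.55352014, 0.27073704, 0.10574997]), array([3.8, 3.8]))
park scene [0.54913962 0.2727981  0.03      ] side block top [0.5591373  0.28384133 0.03      ]
pivot cap [0.64018446 0.10749767 0.095     ] [0.64153743 0.10505641 0.095     ]
```

```bash
cat >> h.py <<'E'
def plan(target,twist=0,pos=None,rot=None):
    """rows units to reach world target TCP from current pose; twist absolute tool z direction change in deg"""
    s=manip.sense(); Rm=R.from_quat(s["tool_rot"]).as_matrix()
    d=Rm.T@(np.asarray(target)-s["tcp_pos"])/0.03
    return d.round(3)
def toolinfo():
    s=manip.sense(); Rm=R.from_quat(s["tool_rot"]).as_matrix()
    print("t",s["t"],"tcp",s["tcp_pos"].round(4),"x",Rm[:,0].round(3),"y",Rm[:,1].round(3),"z",Rm[:,2].round(3),"ang z deg",np.degrees(np.arctan2(Rm[1,2],Rm[0,2])).round(2),"F",s["force"].round(1),"gap",round(s["finger_gap"],3),"q",s["q"].round(2))
E
python3 - <<'E'
from h import *
toolinfo(); print(plan((.5,.25,.26)))
E
```

```text
t 0.15 tcp [ 0.1815 -0.5975  0.2305] x [-0.957 -0.29  -0.   ] y [-0.     0.002 -1.   ] z [ 0.29  -0.957 -0.002] ang z deg -73.11 F [0.8 0.  0. ] gap 1.0 q [-1.45  0.53  1.43 -0.    1.18 -0.18]
[-18.364  -0.936 -23.948]
```

```bash
python3 - <<'E'
from h import *
print(plan((.54,.19,.26)))
E
```

```text
[-19.059  -0.939 -21.647]
```

Emit:
{"name": "apply_moves", "arguments": {"motion": [[85,-1.3,-0.1,-1.4,0.2],[85,-3,-0.3,-3.4,0.4],[85,-4.7,-0.5,-5.4,0.6],[85,-6.4,-0.7,-7.3,0.8],[85,-8.1,-0.9,-9.2,1.0],[85,-9.8,-0.9,-11.2,1.2],[85,-11.5,-0.9,-13.1,1.4],[85,-13.2,-0.9,-15,1.6],[85,-14.9,-0.9,-16.9,1.8],[85,-16.6,-0.9,-18.8,2],[85,-18,-0.9,-20.5,2.1],[85,-19,-0.9,-21.6,2.2]]}}

```text
t: 1.65
tcp_pos: [0.4901, 0.0813, 0.2581]
tool_rot: [-0.032, -0.706, 0.707, 0.031]
force: [1.0, -0.8, 0.5]
finger_gap: 0.995
```

```bash
python3 - <<'E'
from h import *
import pickle
toolinfo()
c=manip.get_calibration("wrist"); cv2.imwrite("pics/w1.png",manip.snapshot("wrist")[:,:,::-1]); pickle.dump(c,open("w1.pkl","wb"))
E
```

```text
t 1.65 tcp [0.4901 0.0813 0.2581] x [-0.996  0.089 -0.   ] y [ 0. -0. -1.] z [-0.089 -0.996  0.   ] ang z deg -95.12 F [ 1.  -0.8  0.5] gap 0.995 q [-0.06  0.32  1.72 -0.    1.11  1.6 ]
```

View pics/w1.png

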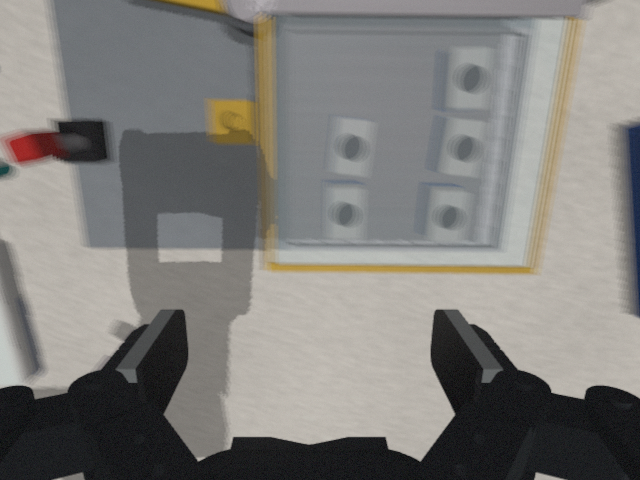

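Motion blur; it's still short of the target. Continuing, then I'll look again at rest.

```bash
python3 - <<'E'
from h import *
print(plan((.53,.20,.26)))
E
```

```text
[-0.908 -0.023 -3.826]
```

Emit:
{"name": "apply_moves", "arguments": {"motion": [[85,0,0,0,0],[85,0,0,0,0],[85,0,0,0,0],[85,0,0,0,0]]}}

```text
t: 2.2
tcp_pos: [0.4894, 0.078, 0.2582]
tool_rot: [-0.032, -0.706, 0.706, 0.032]
force: [0.1, -1.0, 1.0]
finger_gap: 0.993
```

```bash
python3 - <<'E'
from h import *
toolinfo()
print(plan((.53,.20,.26)))
E
```

```text
t 2.2 tcp [0.4894 0.078  0.2582] x [-0.996  0.091  0.   ] y [-0. -0. -1.] z [-0.091 -0.996  0.   ] ang z deg -95.24 F [ 0.1 -1.   1. ] gap 0.993 q [-0.07  0.32  1.72 -0.    1.11  1.59]
[-0.977 -0.061 -4.174]
```

Emit:
{"name": "apply_moves", "arguments": {"motion": [[85,-0.4,0,-1.6,0],[85,-0.7,-0.1,-3.2,0],[85,-1,-0.1,-4.2,0],[85,-1,-0.1,-4.2,0],[85,-1,-0.1,-4.2,0]]}}

```text
t: 2.82
tcp_pos: [0.5301, 0.201, 0.2609]
tool_rot: [-0.031, -0.706, 0.707, 0.032]
force: [0.1, -0.2, -0.1]
finger_gap: 0.994
```

```bash
cat >> h.py <<'E'
import pickle
def shot(name,n="wrist"):
    c=manip.get_calibration(n); cv2.imwrite(f"pics/{name}.png",manip.snapshot(n)[:,:,::-1]); pickle.dump(c,open(f"{name}.pkl","wb"))
def cal(name): return pickle.load(open(f"{name}.pkl","rb"))
E
python3 - <<'E'
from h import *
toolinfo()
shot("w2")
E
```

```text
t 2.825 tcp [0.5301 0.201  0.2609] x [-0.996  0.09   0.001] y [-0.001 -0.001 -1.   ] z [-0.09  -0.996  0.001] ang z deg -95.15 F [ 0.1 -0.2 -0.1] gap 0.994 q [ 0.17  0.42  1.55 -0.    1.18  1.83]
```

View pics/w2.png

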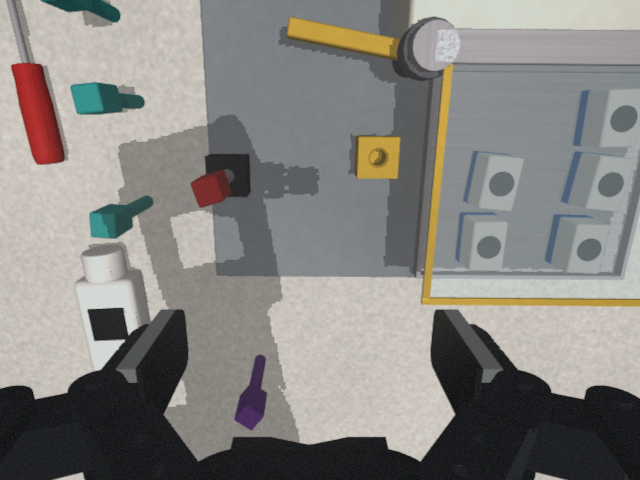

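The wrist view is sharp: pin grip at about (211,188), black block (228,175), hold hole (377,157), lever tip near (290,30). I'll take a second position nearer the pin.

Emit:
{"name": "apply_moves", "arguments": {"motion": [[85,0,0.4,-1,0],[85,0,0.8,-2,0],[85,0,1,-2,0],[85,0,1,-2,0],[85,0,1,-2,0]]}}

```text
t: 3.5
tcp_pos: [0.5362, 0.2606, 0.2316]
tool_rot: [-0.032, -0.706, 0.706, 0.032]
force: [1.3, -1.0, 0.2]
finger_gap: 0.993
```

```bash
python3 - <<'E'
from h import *
toolinfo()
shot("w3")
crop("pics/w2.png",180,110,240,110,3,"pics/c5.png")
crop("pics/w3.png",260,80,260,150,3,"pics/c6.png")
E
```

```text
t 3.5 tcp [0.5362 0.2606 0.2316] x [-0.996  0.091 -0.   ] y [ 0. -0. -1.] z [-0.091 -0.996  0.   ] ang z deg -95.2 F [ 1.3 -1.   0.2] gap 0.993 q [ 0.27  0.49  1.51 -0.    1.15  1.93]
```

View pics/w3.png

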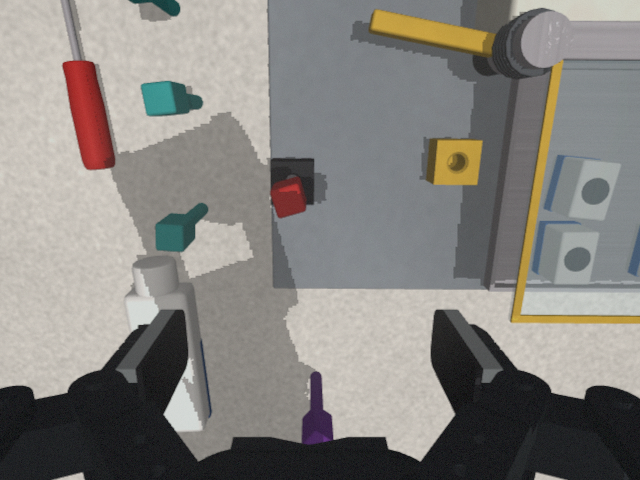

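View pics/c5.png

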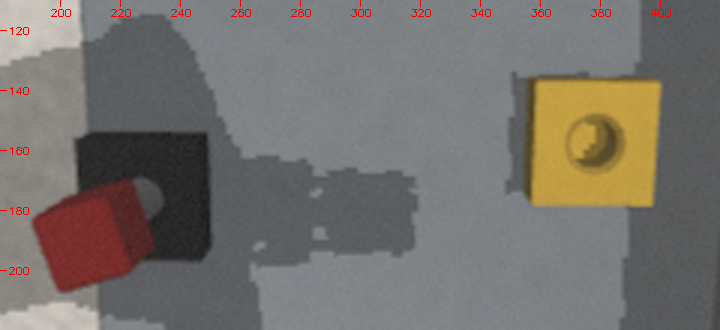

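View pics/c6.png

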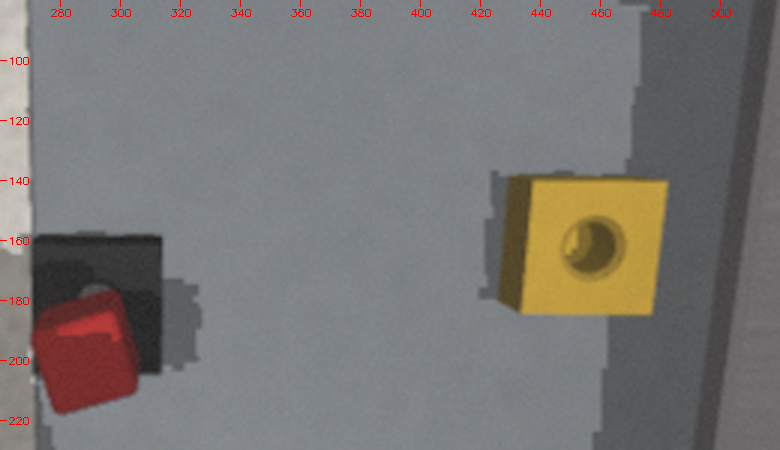

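```bash
python3 - <<'E'
from h import *
crop("pics/w2.png",180,160,60,55,10,"pics/c7.png")
crop("pics/w3.png",260,165,60,60,10,"pics/c8.png")
for f in ("c7","c8"):
    im=cv2.imread(f"pics/{f}.png"); im=cv2.convertScaleAbs(im,alpha=1.7,beta=10); cv2.imwrite(f"pics/{f}.png",im)
E
```

```text
(no output)
```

View pics/c7.png

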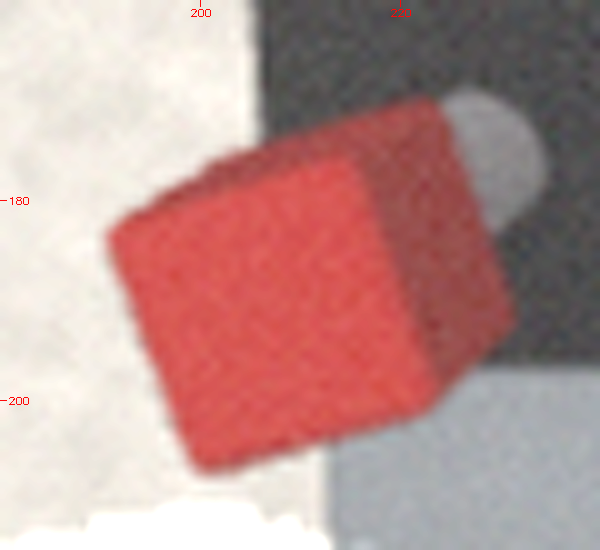

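View pics/c8.png

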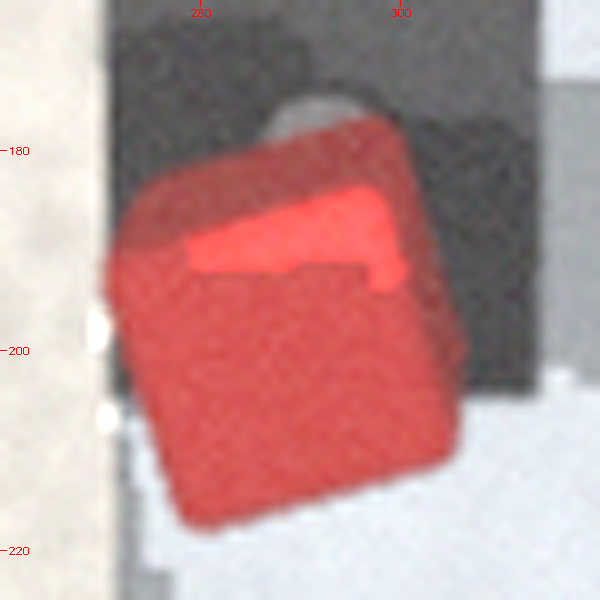

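```bash
python3 - <<'E'
from h import *
a,b=cal("w2"),cal("w3")
A=[(191,183.5),(215.2,175.8),(223.2,200.8),(200.5,207.2)];B=[(271,191.2),(297.5,184),(305.5,210.5),(279,217.8)]
ps=[]
for i in range(4):
    p,r=tri((a,*A[i]),(b,*B[i]));print(p.round(4),r)
ca=np.mean(A,0);cb=np.mean(B,0);p,r=tri((a,*ca),(b,*cb));print("grip top ctr",p,r)
for c,X in((a,A),(b,B)):
    q=np.array([onz(c,*x,.104) for x in X]);print(q.mean(0),np.linalg.norm(np.diff(q[[0,1,2,3,0]],axis=0),axis=1)*1000,[np.degrees(np.arctan2(*(q[i]-q[j])[[1,0]])).round(1) for i,j in((1,0),(2,1),(2,3),(3,0))])
print("hole",tri((a,378.7,157.7),(b,457.7,162.3)),onz(a,378.7,157.7,.03),onz(b,457.7,162.3,.03))
P=np.array([0.64153743,0.10505641,-0.09534432]);print(T2w((-.0822,.0252,.03),P))
# park block corners w3 top
print("shank base", onz(b,292,176.5,.03))
E
```

```text
[0.5619 0.2835 0.1038] [0.3 0.3]
[0.5652 0.2658 0.1022] [0.1 0.1]
[0.5473 0.2622 0.1043] [0.2 0.2]
[0.5431 0.2805 0.1005] [0.1 0.1]
grip top ctr [0.55447337 0.27296987 0.10273971] [0.1 0.1]
[0.55446949 0.27268078 0.104     ] [18.6020163  18.77867551 17.53582898 18.27430354] [np.float64(-77.8), np.float64(-170.8), np.float64(-79.4), np.float64(-167.5)]
[0.5547646  0.27286481 0.104     ] [17.96520812 18.35853377 18.32002744 18.51368522] [np.float64(-80.0), np.float64(-168.9), np.float64(-79.5), np.float64(-170.0)]
hole (array([0.55900966, 0.13645082, 0.02837524]), array([0.1, 0.1])) [0.5590925  0.13671765 0.03      ] [0.55935229 0.13699315 0.03      ]
[0.56210981 0.13796739 0.03      ]
shank base [0.56006241 0.27268971 0.03      ]
```

```bash
python3 - <<'E'
from h import *
b=cal("w3")
for u in((165,98),(177,232),(190,215)): print(onz(b,*u,.1))
s=manip.sense(); Rm=R.from_quat(s["tool_rot"]).as_matrix()
for z in(.15,.068): print(plan((.5546,.2728,z)))
E
```

```text
[0.62571559 0.3426793  0.1       ]
[0.53946271 0.3508963  0.1       ]
[0.55042263 0.34003033 0.1       ]
[-0.569  2.723 -0.454]
[-0.568  5.456 -0.454]
```

Emit:
{"name": "apply_moves", "arguments": {"motion": [[50,-0.3,0.8,-0.2,-0.8],[50,-0.57,1.6,-0.45,-1.6],[50,-0.57,2.7,-0.45,-1.6],[50,-0.57,3,-0.45,-1.6],[50,-0.57,3,-0.45,-1.6]]}}

```text
t: 4.18
tcp_pos: [0.5542, 0.2733, 0.1412]
tool_rot: [0.067, -0.704, 0.704, -0.067]
force: [-0.3, -0.3, 0.4]
finger_gap: 0.585
```

```bash
python3 - <<'E'
from h import *
toolinfo()
shot("w4")
print(plan((.5546,.2728,.068)))
E
```

```text
t 4.175 tcp [0.5542 0.2733 0.1412] x [-0.982 -0.188  0.001] y [-0.001 -0.    -1.   ] z [ 0.188 -0.982  0.   ] ang z deg -79.14 F [-0.3 -0.3  0.4] gap 0.585 q [ 0.28  0.63  1.53 -0.    0.98  1.66]
[0.017 2.468 0.025]
```

View pics/w4.png

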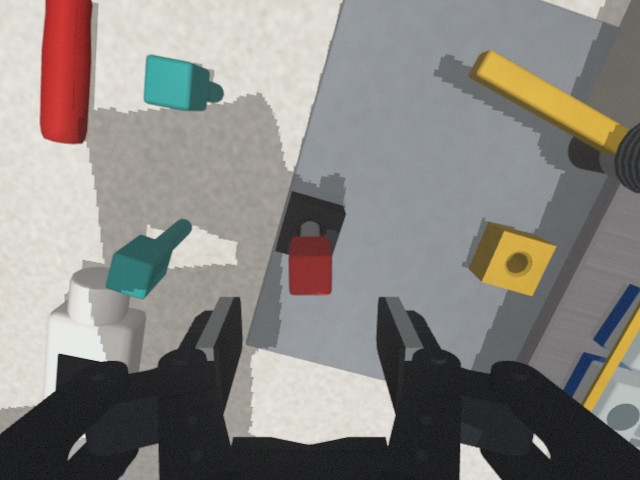

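The pin's grip sits square and centred between the fingers at (311,265). Descending and gripping.

Emit:
{"name": "apply_moves", "arguments": {"motion": [[50,0,1.3,0,0],[50,0,2.2,0,0],[50,0,2.47,0,0],[50,0,2.47,0,0],[10,0,2.47,0,0],[10,0,2.47,0,0],[10,0,2.47,0,0],[10,0,2.47,0,0],[10,0,2.47,0,0]], "squeeze": 70}}

```text
t: 5.35
tcp_pos: [0.5553, 0.274, 0.0686]
tool_rot: [-0.066, 0.704, -0.704, 0.068]
force: [0.5, -1.0, 6.4]
finger_gap: 0.222
```

```bash
python3 - <<'E'
from h import *
toolinfo()
shot("w5")
E
```

```text
t 5.35 tcp [0.5553 0.274  0.0686] x [-0.982 -0.189 -0.003] y [ 0.003  0.001 -1.   ] z [ 0.189 -0.982 -0.   ] ang z deg -79.11 F [ 0.5 -1.   6.4] gap 0.222 q [ 0.28  0.73  1.57 -0.    0.84  1.66]
```

View pics/w5.png

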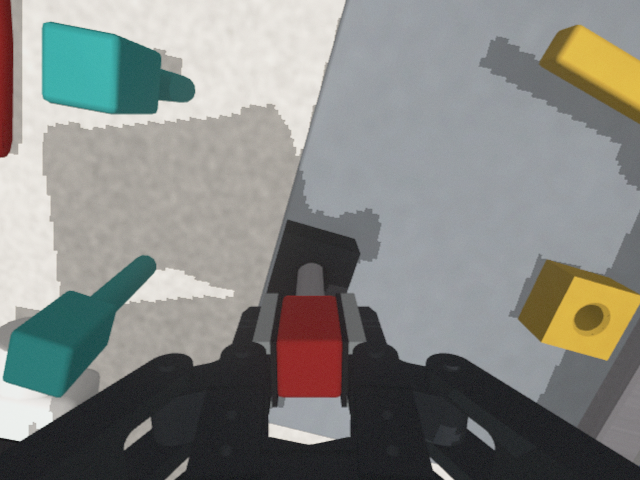

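Pin gripped (opening about 19 mm). Computing the lift, travel and lever-arc waypoints.

```bash
cat >> h.py <<'E'
PIV=np.array([.6398,.1051,-.0953])
HOLE=np.array([.5603,.1381])
E
python3 - <<'E'
from h import *
print("lift",plan((.5553,.274,.137)))
def pt(a,z,r=.086): return T2w((r*np.cos(a),r*np.sin(a),z),PIV)
print("start above",pt(1.0,.137),plan(pt(1.0,.137)),"down",plan(pt(1.0,.0946)))
s=manip.sense(); Rm=R.from_quat(s["tool_rot"]).as_matrix(); Rm[:,1]=[0,0,-1]
for a in np.arange(1.0,2.86,.1):
    d=pt(a,0)-pt(1.0,0); print(round(a,2),(Rm.T@d/.03).round(2))
d=pt(2.844,0)-pt(1.0,0);print((Rm.T@d/.03).round(2),pt(2.844,0))
E
```

```text
lift [-0.006 -2.281  0.   ]
start above [0.69294125 0.17271662 0.137     ] [-3.873 -2.271  4.183] down [-3.869 -0.858  4.183]
1.0 [0. 0. 0.]
1.1 [ 0.2   0.   -0.21]
1.2 [ 0.42  0.   -0.39]
1.3 [ 0.65  0.   -0.56]
1.4 [ 0.9   0.   -0.69]
1.5 [ 1.17  0.   -0.81]
1.6 [ 1.44  0.   -0.89]
1.7 [ 1.72  0.   -0.95]
1.8 [ 2.    0.   -0.98]
1.9 [ 2.29  0.   -0.99]
2.0 [ 2.58  0.   -0.96]
2.1 [ 2.86  0.   -0.9 ]
2.2 [ 3.13  0.   -0.82]
2.3 [ 3.4   0.   -0.71]
2.4 [ 3.65  0.   -0.57]
2.5 [ 3.89  0.   -0.41]
2.6 [ 4.11  0.   -0.23]
2.7 [ 4.31  0.   -0.03]
2.8 [4.49 0.   0.2 ]
[4.56 0.   0.3 ] [0.56035273 0.13802615 0.        ]
```

Emit:
{"name": "apply_moves", "arguments": {"motion": [[10,0,-0.6,0,0],[10,0,-1.4,0,0],[10,0,-2.28,0,0],[10,-0.8,-2.28,0.8,0],[10,-1.8,-2.28,1.9,0],[10,-2.8,-2.28,3,0],[10,-3.5,-2.28,3.8,0],[10,-3.87,-2.28,4.18,0],[10,-3.87,-2.28,4.18,0],[10,-3.87,-2.28,4.18,0],[10,-3.87,-2.28,4.18,0]]}}

```text
t: 6.78
tcp_pos: [0.6907, 0.1738, 0.1354]
tool_rot: [-0.068, 0.704, -0.704, 0.067]
force: [-0.1, 0.2, -1.2]
finger_gap: 0.225
```

```bash
python3 - <<'E'
from h import *
toolinfo()
shot("w6"); shot("s6","scene")
print(plan(T2w((.086*np.cos(1),.086*np.sin(1),.0946),PIV)))
E
```

```text
t 6.775 tcp [0.6907 0.1738 0.1354] x [-0.982 -0.19   0.001] y [-0.001  0.    -1.   ] z [ 0.19  -0.982 -0.   ] ang z deg -79.02 F [-0.1  0.2 -1.2] gap 0.225 q [0.09 0.75 1.27 0.   1.12 1.47]
[-0.055  1.364  0.037]
```

View pics/w6.png

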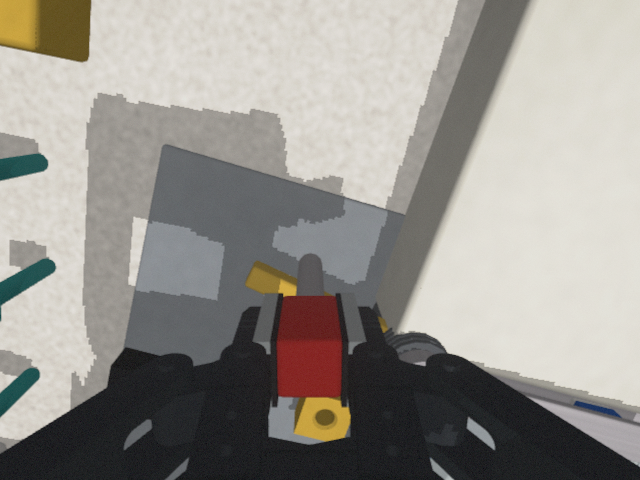

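View pics/s6.png

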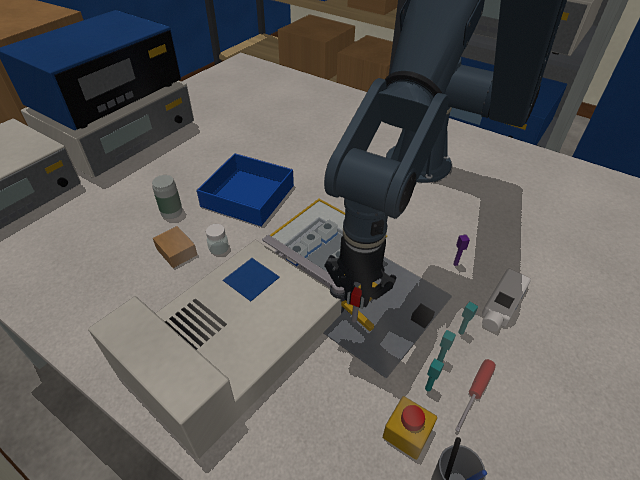

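The pin is held vertical, with its foot beyond the lever's clockwise side. Lowering it beside the lever.

Emit:
{"name": "apply_moves", "arguments": {"motion": [[10,0,0.6,0,0],[10,0,1.2,0,0],[10,0,1.36,0,0],[10,0,1.36,0,0],[10,0,1.36,0,0]], "squeeze": 90}}

```text
t: 7.5
tcp_pos: [0.6924, 0.1725, 0.095]
tool_rot: [-0.067, 0.704, -0.704, 0.067]
force: [-0.5, 0.2, -1.5]
finger_gap: 0.219
```

```bash
python3 - <<'E'
from h import *
toolinfo()
shot("s7","scene");crop("pics/s7.png",300,240,160,120,5,"pics/c9.png")
E
```

```text
t 7.5 tcp [0.6924 0.1725 0.095 ] x [-0.982 -0.189 -0.001] y [ 0.001  0.    -1.   ] z [ 0.189 -0.982  0.   ] ang z deg -79.12 F [-0.5  0.2 -1.5] gap 0.219 q [0.09 0.8  1.29 0.   1.05 1.47]
```

View pics/c9.png

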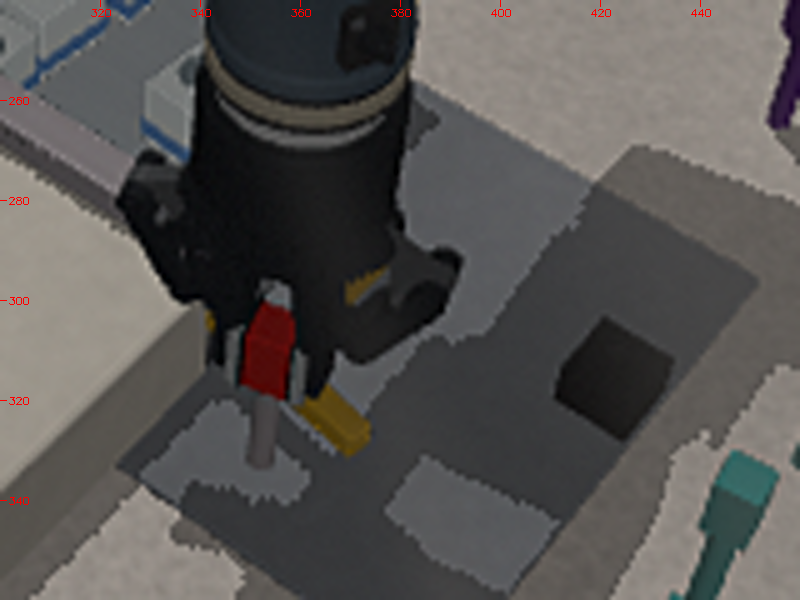

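The pin's shank is beside the lever on its far side. Sweeping the arc.

Emit:
{"name": "apply_moves", "arguments": {"motion": [[10,0.2,0,-0.21,0],[10,0.42,0,-0.39,0],[10,0.65,0,-0.56,0],[10,0.9,0,-0.69,0],[10,1.17,0,-0.81,0],[10,1.44,0,-0.89,0],[10,1.72,0,-0.95,0],[10,2.0,0,-0.98,0],[10,2.29,0,-0.99,0],[10,2.58,0,-0.96,0],[10,2.58,0,-0.96,0]]}}

```text
t: 8.93
tcp_pos: [0.6082, 0.1864, 0.0943]
tool_rot: [-0.068, 0.704, -0.704, 0.065]
force: [2.7, 0.6, 0.5]
finger_gap: 0.218
```

```bash
python3 - <<'E'
from h import *
toolinfo()
shot("s8","scene");crop("pics/s8.png",280,200,160,120,5,"pics/c10.png")
E
```

```text
t 8.925 tcp [0.6082 0.1864 0.0943] x [-0.982 -0.188  0.004] y [-0.004  0.    -1.   ] z [ 0.188 -0.982 -0.001] ang z deg -79.14 F [2.7 0.6 0.5] gap 0.218 q [0.12 0.71 1.51 0.   0.93 1.5 ]
```

View pics/c10.png

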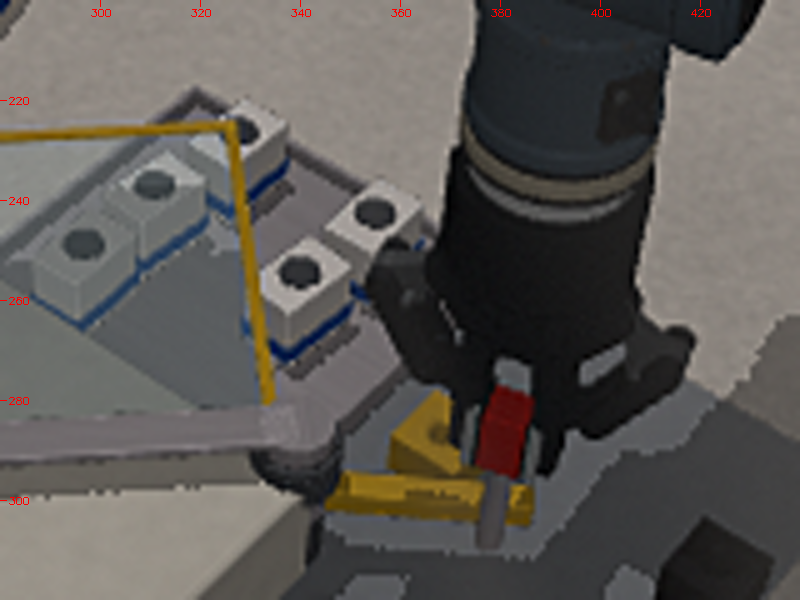

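Emit:
{"name": "apply_moves", "arguments": {"motion": [[10,0.28,0,0.06,0],[10,0.55,0,0.14,0],[10,0.82,0,0.25,0],[10,1.07,0,0.39,0],[10,1.31,0,0.55,0],[10,1.53,0,0.73,0],[10,1.73,0,0.93,0],[10,1.91,0,1.16,0],[10,1.98,0,1.26,0],[10,1.98,0,1.26,0],[10,1.98,0,1.26,0]]}}

```text
t: 10.35
tcp_pos: [0.5585, 0.1383, 0.0946]
tool_rot: [-0.068, 0.704, -0.704, 0.066]
force: [1.2, 4.0, 0.4]
finger_gap: 0.219
```

```bash
python3 - <<'E'
from h import *
toolinfo()
shot("s9","scene");crop("pics/s9.png",300,230,160,120,5,"pics/c11.png")
shot("d9","side");crop("pics/d9.png",250,140,150,110,5,"pics/c12.png")
shot("w9")
print(plan((*HOLE,.0946)))
E
```

```text
t 10.35 tcp [0.5585 0.1383 0.0946] x [-0.982 -0.189  0.002] y [-0.002  0.    -1.   ] z [ 0.189 -0.982 -0.001] ang z deg -79.11 F [1.2 4.  0.4] gap 0.219 q [0.05 0.65 1.67 0.   0.82 1.43]
[-0.057 -0.003  0.016]
```

View pics/c11.png

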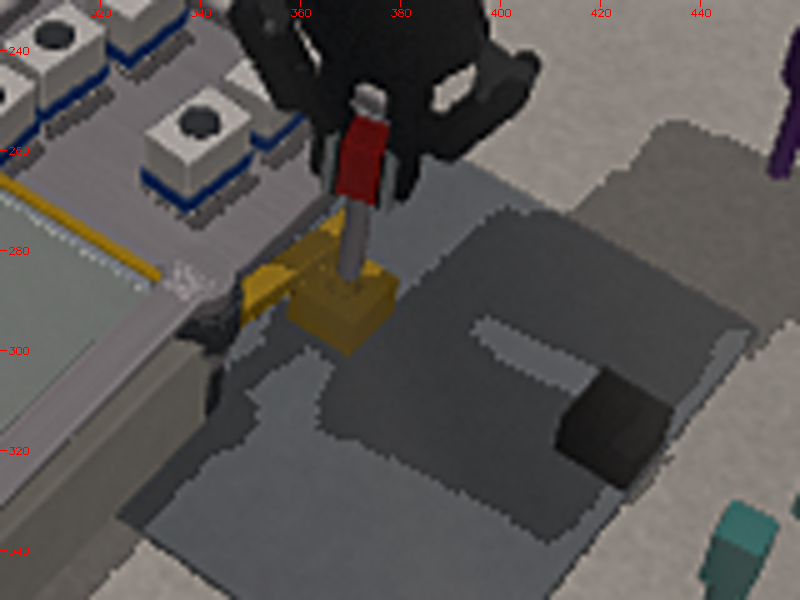

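View pics/c12.png

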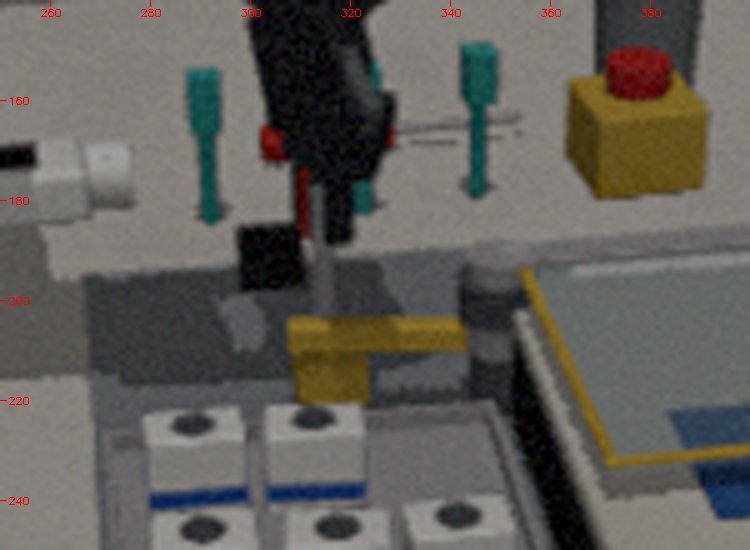

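View pics/w9.png

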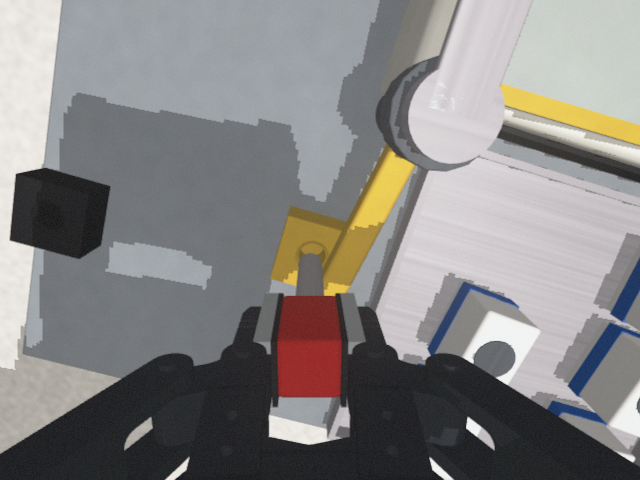

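```bash
python3 - <<'E'
from h import *
c=cal("w9"); crop("pics/w9.png",270,200,90,100,6,"pics/c13.png")
print("hole",proj(c,(.5592,.1369,.03)),proj(c,(.5603,.1381,.03)))
t=c["extrinsics"]
print("pin axis foot expected",proj(c,(.5585-.0007,.1383-.0012,.034)), "mm/px", .03/418*0)
for dx in((.001,0),(0,.001)):print(proj(c,(.5592+dx[0],.1369+dx[1],.03)))
E
```

```text
hole [312.6067657  257.09897268] [310.76046114 254.74212164]
pin axis foot expected [311.76783558 262.11889335] mm/px 0.0
[312.97254721 255.32952543]
[310.73549734 256.7581183 ]
```

View pics/c13.png

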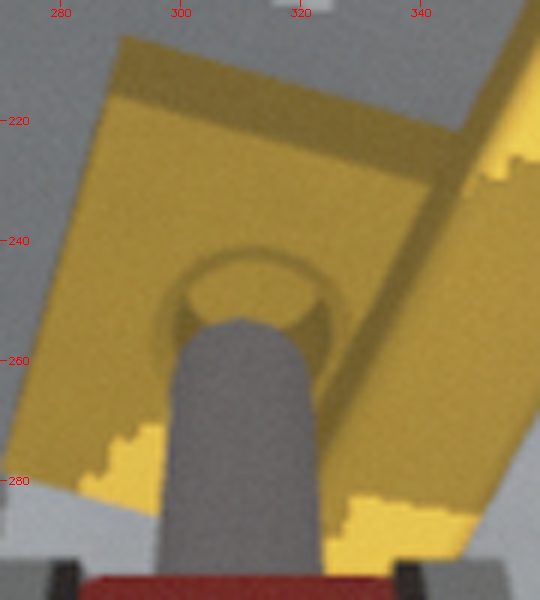

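The hole mouth is centred at about (312,256) and the foot at about (311,262), so the foot is short by about 1.6 mm in x. Correcting and inserting.

Emit:
{"name": "apply_moves", "arguments": {"motion": [[10,-0.06,0,0.01,0],[10,-0.06,0,0.01,0],[10,-0.06,0.2,0.01,0],[10,-0.06,0.4,0.01,0],[10,-0.06,0.6,0.01,0],[10,-0.06,0.8,0.01,0],[10,-0.06,0.88,0.01,0],[10,-0.06,0.88,0.01,0]]}}

```text
t: 11.5
tcp_pos: [0.5611, 0.1378, 0.0686]
tool_rot: [0.067, -0.704, 0.704, -0.067]
force: [-0.2, 2.7, 3.8]
finger_gap: 0.22
```

```bash
python3 - <<'E'
from h import *
toolinfo()
shot("s10","scene");crop("pics/s10.png",320,230,120,90,6,"pics/c14.png")
shot("w10"); crop("pics/w10.png",240,200,150,130,5,"pics/c15.png")
E
```

```text
t 11.5 tcp [0.5611 0.1378 0.0686] x [-0.982 -0.189  0.   ] y [-0. -0. -1.] z [ 0.189 -0.982  0.   ] ang z deg -79.1 F [-0.2  2.7  3.8] gap 0.22 q [ 0.05  0.69  1.68 -0.    0.77  1.43]
```

View pics/c14.png

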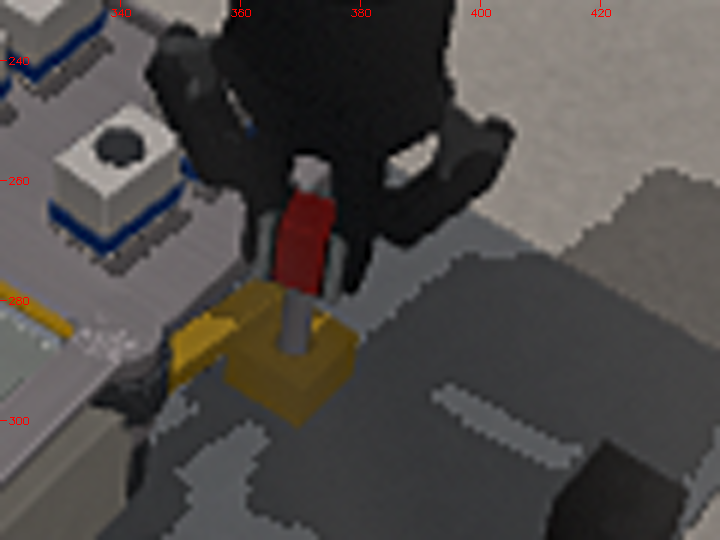

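View pics/c15.png

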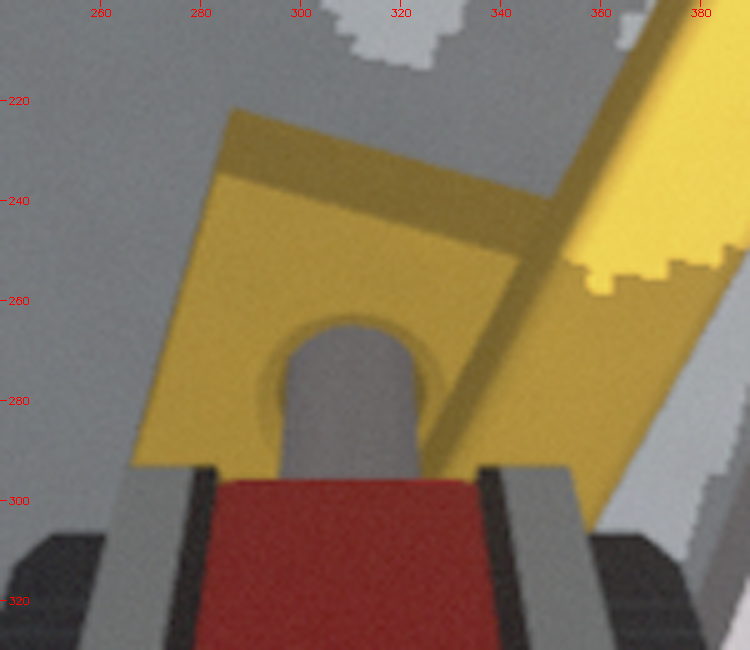

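The pin is in the hole at the same tool height as when parked (0.0686), so it is fully down. Releasing and rising.

Emit:
{"name": "apply_moves", "arguments": {"motion": [[10,0,0.04,0,0],[40,0,0,0,0],[40,0,0,0,0],[40,0,0,0,0],[40,0,-0.8,0,0],[40,0,-2,0,0],[60,0,-3.5,0,0],[60,0,-5,0,0],[60,0,-6,0,0],[60,0,-6,0,0],[60,0,-6,0,0]]}}

```text
t: 12.98
tcp_pos: [0.5602, 0.1377, 0.2469]
tool_rot: [0.068, -0.704, 0.704, -0.066]
force: [-0.5, 0.1, -0.0]
finger_gap: 0.703
```

```bash
python3 - <<'E'
from h import *
toolinfo()
shot("s11","scene")
shot("w11")
E
```

```text
t 12.975 tcp [0.5602 0.1377 0.2469] x [-0.982 -0.189  0.003] y [-0.003 -0.    -1.   ] z [ 0.189 -0.982 -0.   ] ang z deg -79.11 F [-0.5  0.1 -0. ] gap 0.703 q [ 0.05  0.45  1.54 -0.    1.16  1.43]
```

View pics/s11.png

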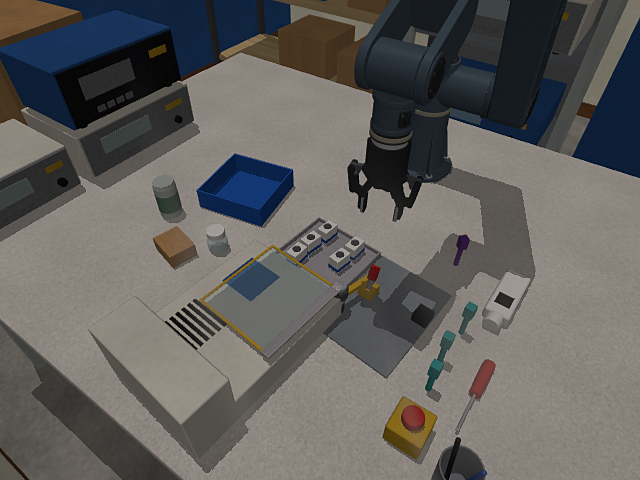

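View pics/w11.png

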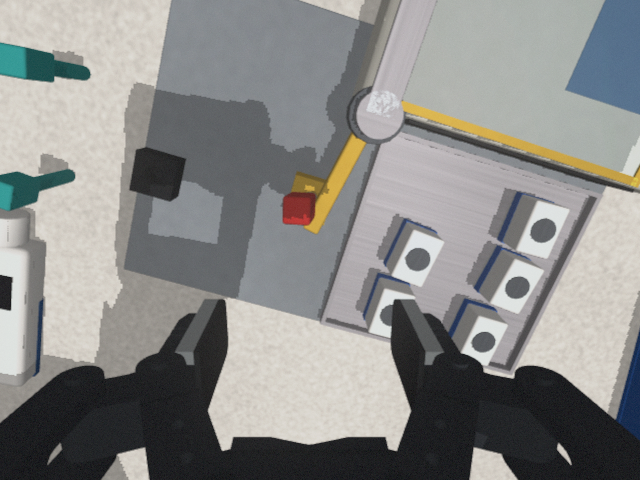

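The guard is held open by the pin, and the tray shows five cartridges. Moving over the tray.

```bash
python3 - <<'E'
from h import *
print(T2w((-.1,-.115,0),PIV)); print(plan((.50,-.02,.27)))
E
```

```text
[5.29310843e-01 1.37406220e-04 0.00000000e+00]
[ 2.958 -0.782  4.786]
```

Emit:
{"name": "apply_moves", "arguments": {"motion": [[85,0.6,-0.3,1,0.4],[85,1.3,-0.6,2.2,0.8],[85,2.2,-0.8,3.6,1.2],[85,2.96,-0.8,4.8,1.6],[85,2.96,-0.8,4.8,1.6],[85,2.96,-0.8,4.8,1.6],[85,2.96,-0.8,4.8,1.6]]}}

```text
t: 13.95
tcp_pos: [0.5013, -0.0193, 0.2717]
tool_rot: [0.031, 0.707, -0.706, -0.031]
force: [0.4, 0.3, -0.4]
finger_gap: 0.995
```

```bash
python3 - <<'E'
from h import *
toolinfo()
shot("w12")
E
```

```text
t 13.95 tcp [ 0.5013 -0.0193  0.2717] x [-0.996  0.087  0.001] y [-0.001  0.001 -1.   ] z [-0.087 -0.996 -0.   ] ang z deg -95.02 F [ 0.4  0.3 -0.4] gap 0.995 q [-0.26  0.31  1.69  0.    1.15  1.4 ]
```

View pics/w12.png

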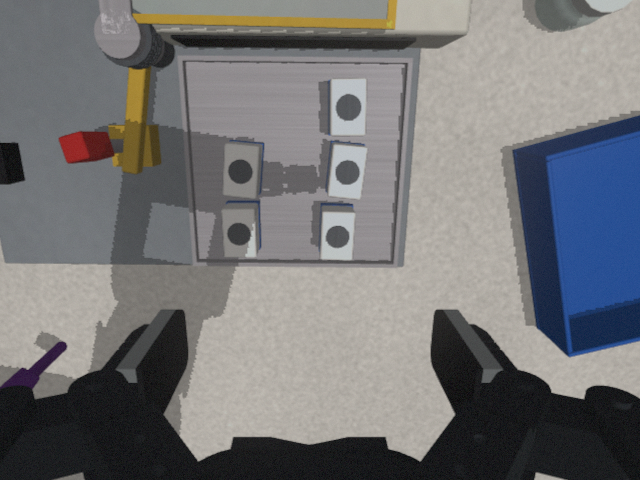

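```bash
python3 - <<'E'
from h import *
crop("pics/w12.png",180,60,250,200,3,"pics/c16.png")
crop("pics/w12.png",490,90,150,270,2,"pics/c17.png")
E
```

```text
(no output)
```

View pics/c16.png

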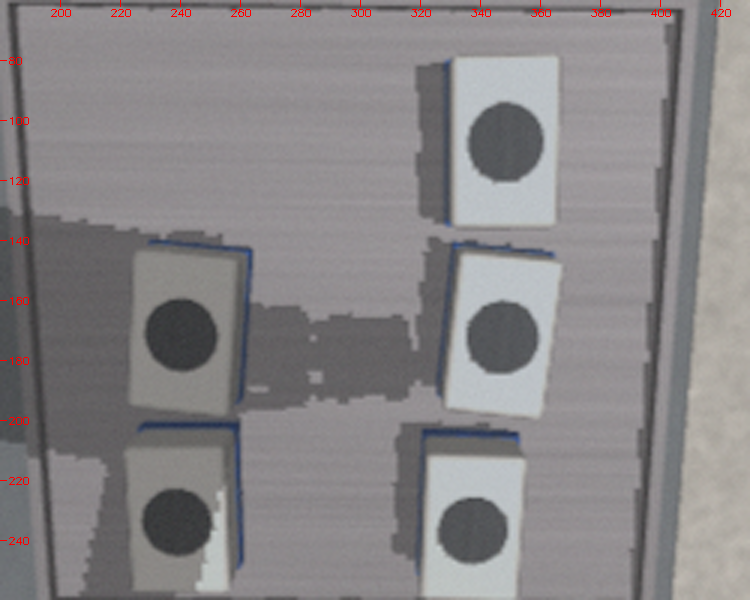

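```bash
python3 - <<'E'
from h import *
c=cal("w12"); b=cal("w11")
C=dict(A=[(133,250),(240,262),(232,416),(128,402)],B=[(126,447),(222,445),(232,590),(133,591)],C=[(453,57),(560,55),(555,226),(447,226)],D=[(460,252),(562,264),(540,417),(444,407)],E=[(427,456),(526,457),(516,600),(418,598)])
disc=dict(A=(181,335),B=(177,522),C=(506,142),D=(503,338),E=(473,530))
d11=dict(A=(418,259),B=(393,315),C=(543,230),D=(517,287),E=(484,342))
f=lambda p:(180+p[0]/3,60+p[1]/3)
for k in C:
    q=np.array([onz(c,*f(p),.052) for p in C[k]])
    ang=lambda d:np.degrees(np.arctan2(d[1],d[0]))
    print(k,"ctr",q.mean(0)[:2].round(4),"disc",onz(c,*f(disc[k]),.052)[:2].round(4),"tri",tri((c,*f(disc[k])),(b,*d11[k]))[0].round(4),"short edges",ang(q[1]-q[0]).round(1),ang(q[2]-q[3]).round(1),"long+90",(ang(q[3]-q[0])+90).round(1),(ang(q[2]-q[1])+90).round(1),
     (np.linalg.norm(q[1]-q[0])*1e3).round(1),(np.linalg.norm(q[3]-q[0])*1e3).round(1))
E
```

```text
A ctr [0.5306 0.0374] disc [0.5303 0.0381] tri [0.5307 0.0379 0.0525] short edges -101.3 -102.8 long+90 259.7 260.0 30.3 43.6
B ctr [0.4756 0.0463] disc [0.4748 0.0468] tri [0.4758 0.0463 0.0539] short edges -93.8 -94.4 long+90 264.3 266.7 28.4 45.0
C ctr [ 0.575  -0.0576] disc [ 0.5751 -0.0583] tri [ 0.5753 -0.0584  0.0517] short edges -94.0 -95.0 long+90 263.7 265.5 28.9 44.5
D ctr [ 0.5219 -0.0538] disc [ 0.5214 -0.0542] tri [ 0.5216 -0.0543  0.0514] short edges -101.6 -101.0 long+90 259.9 258.9 29.1 44.5
E ctr [ 0.4649 -0.0413] disc [ 0.4646 -0.0417] tri [ 0.4651 -0.0417  0.0534] short edges -95.6 -96.2 long+90 262.0 262.9 29.3 44.6
```

View pics/c17.png

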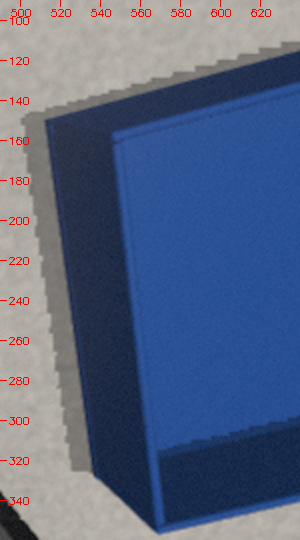

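```bash
python3 - <<'E'
from h import *
crop("pics/s11.png",185,145,120,85,6,"pics/c18.png")
crop("pics/d9.png",220,285,180,145,4,"pics/c19.png")
E
```

```text
(no output)
```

View pics/c18.png

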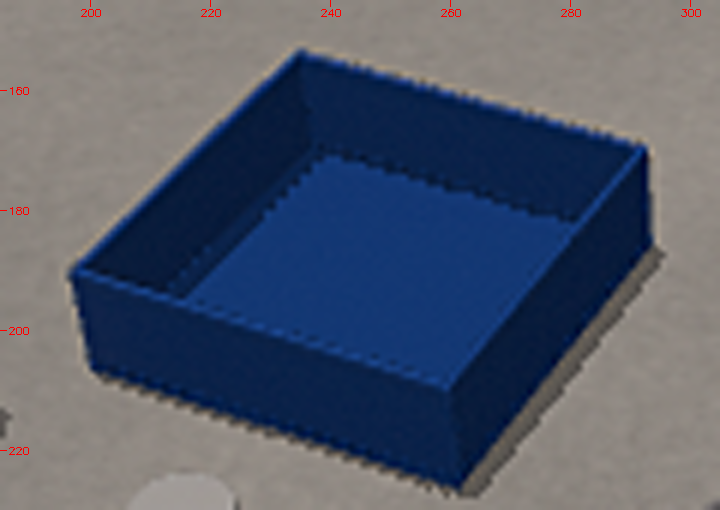

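View pics/c19.png

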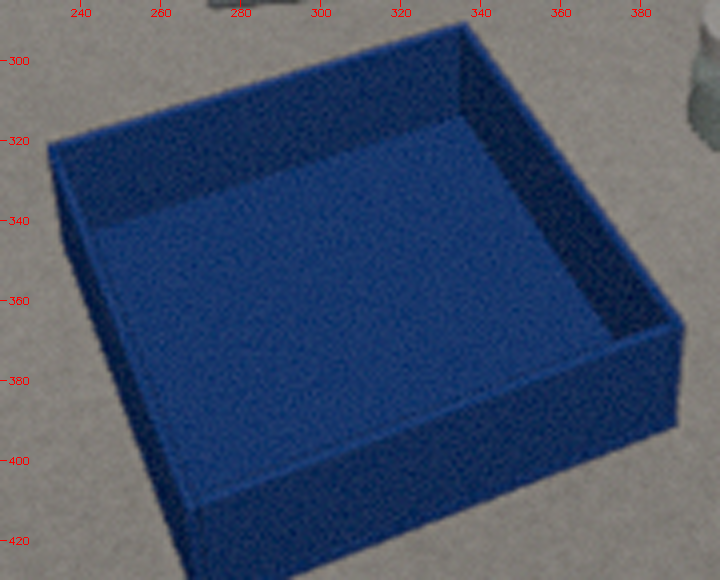

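```bash
python3 - <<'E'
from h import *
s,d=manip.get_calibration("scene"),manip.get_calibration("side")
S=np.array([onz(s,*p,.06)[:2] for p in[(196.8,190),(235,153.3),(292.5,169.5),(260,209.5)]])
D=np.array([onz(d,*p,.06)[:2] for p in[(232.5,321.5),(336.5,291),(390.5,366),(266.5,412)]])
print(S.round(3),S.mean(0));print(D.round(3),D.mean(0))
for q in(S,D):print(np.degrees(np.arctan2(*(np.roll(q,-1,0)-q).T[::-1])).round(1),np.linalg.norm(np.roll(q,-1,0)-q,axis=1).round(3))
E
```

```text
[[ 0.557 -0.413]
 [ 0.362 -0.449]
 [ 0.327 -0.256]
 [ 0.52  -0.218]] [ 0.44148838 -0.33385623]
[[ 0.329 -0.258]
 [ 0.523 -0.222]
 [ 0.558 -0.415]
 [ 0.363 -0.451]] [ 0.44312811 -0.33648397]
[-169.7  100.2   11.   -79.2] [0.198 0.196 0.196 0.199]
[  10.3  -79.7 -169.6  100.1] [0.197 0.196 0.198 0.196]
```

Tote centre is about (0.4425,-0.335), yaw 10.5°. Both cameras agree to about 2 mm. Starting with cartridge A.

```bash
cat >> h.py <<'E'
TOTE=np.array([.4428,-.335,np.radians(10.5)])
CART=dict(A=(.5305,.0377,-101),B=(.4755,.0463,-95),C=(.5752,-.058,-95),D=(.5217,-.0541,-100.7),E=(.465,-.0416,-96.5))
BIAS=np.array([.0006,.001])
SLOT=dict(A=(-.055,-.042),B=(0,-.042),C=(.055,-.042),D=(-.055,.042),E=(.055,.042))
def go(xy,z,ang):
    s=manip.sense(); Rm=R.from_quat(s["tool_rot"]).as_matrix()
    d=Rm.T@(np.array([xy[0],xy[1],z])-s["tcp_pos"])/.03
    a=np.degrees(np.arctan2(Rm[1,2],Rm[0,2]))
    tw=-((ang-a+180)%360-180)/10
    print("target",np.round([*xy,z],4),"-> xyz",d.round(2),"twist",tw.round(2))
def gocart(k):
    x,y,a=CART[k]; 
    for z in(.14,.027): go(np.array([x,y])+BIAS,z,a)
def goslot(k,tote=TOTE):
    u,v=SLOT[k]; c,s=np.cos(tote[2]),np.sin(tote[2]); p=tote[:2]+[c*u-s*v,s*u+c*v]
    for z in(.14,.0235): go(p,z,np.degrees(tote[2])-90)
E
python3 -c "
from h import *
gocart('A')"
```

```text
target [0.5311 0.0387 0.14  ] -> xyz [-0.82  4.39 -2.01] twist 0.6
target [0.5311 0.0387 0.027 ] -> xyz [-0.82  8.16 -2.01] twist 0.6
```

Emit:
{"name": "apply_moves", "arguments": {"motion": [[58,-0.4,1.3,-1,0.3],[58,-0.82,2.8,-2.01,0.6],[58,-0.82,4.2,-2.01,0.6],[58,-0.82,5.6,-2.01,0.6],[58,-0.82,7,-2.01,0.6],[58,-0.82,8,-2.01,0.6],[58,-0.82,8.16,-2.01,0.6],[58,-0.82,8.16,-2.01,0.6],[15,-0.82,8.16,-2.01,0.6],[15,-0.82,8.16,-2.01,0.6],[15,-0.82,8.16,-2.01,0.6],[15,-0.82,8.16,-2.01,0.6]], "squeeze": 40}}

```text
t: 15.5
tcp_pos: [0.5322, 0.0375, 0.0289]
tool_rot: [0.07, 0.704, -0.704, -0.067]
force: [-0.4, 0.6, 7.2]
finger_gap: 0.344
```

```bash
python3 -c "
from h import *
toolinfo();shot('w13');goslot('A')"
```

```text
t 15.5 tcp [0.5322 0.0375 0.0289] x [-0.981  0.193 -0.003] y [ 0.003 -0.    -1.   ] z [-0.193 -0.981 -0.   ] ang z deg -101.11 F [-0.4  0.6  7.2] gap 0.344 q [-0.14  0.73  1.81  0.    0.6   1.63]
target [ 0.3964 -0.3863  0.14  ] -> xyz [ 1.71 -3.71 14.73] twist -2.16
target [ 0.3964 -0.3863  0.0235] -> xyz [ 1.72  0.17 14.74] twist -2.16
```

View pics/w13.png

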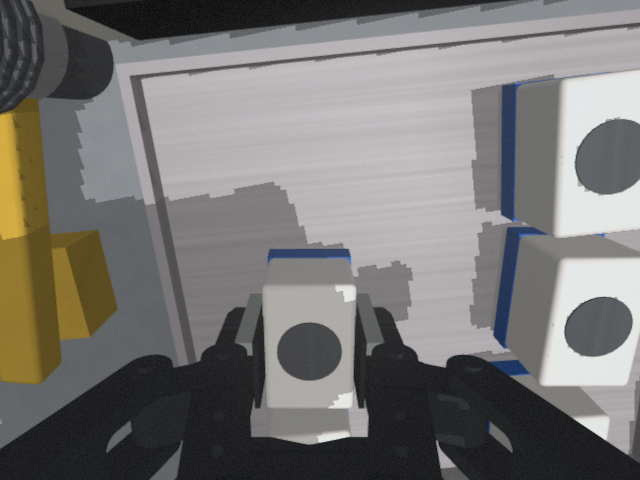

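Cartridge A is gripped squarely at (310,345). Carrying it to the tote.

Emit:
{"name": "apply_moves", "arguments": {"motion": [[15,0,-1,0,0],[15,0,-2.4,0,0],[15,0.1,-3.7,0.8,-0.1],[15,0.3,-3.7,2.5,-0.4],[15,0.6,-3.7,4.4,-0.7],[15,0.8,-3.7,6.3,-1],[15,1,-3.7,8.2,-1.3],[15,1.2,-3.7,10.1,-1.6],[15,1.4,-3.7,12,-1.9],[15,1.6,-3.7,13.6,-2.1],[15,1.7,-3.7,14.7,-2.16],[15,1.7,-3.7,14.7,-2.16]]}}

```text
t: 17.05
tcp_pos: [0.3953, -0.3882, 0.1388]
tool_rot: [0.063, -0.703, 0.705, -0.064]
force: [-0.4, 0.6, -0.3]
finger_gap: 0.341
```

```bash
sed -i 's/^BIAS.*/BIAS=np.array([.0005,0])/' h.py; python3 -c "
from h import *
toolinfo();shot('w14');goslot('A')"
```

```text
t 17.05 tcp [ 0.3953 -0.3882  0.1388] x [-0.984 -0.178 -0.001] y [ 0.001 -0.002 -1.   ] z [ 0.178 -0.984  0.002] ang z deg -79.73 F [-0.4  0.6 -0.3] gap 0.341 q [-0.98  0.56  1.7  -0.    0.88  0.41]
target [ 0.3964 -0.3863  0.14  ] -> xyz [-0.03 -0.05  0.01] twist -0.02
target [ 0.3964 -0.3863  0.0235] -> xyz [-0.03  3.83  0.02] twist -0.02
```

View pics/w14.png

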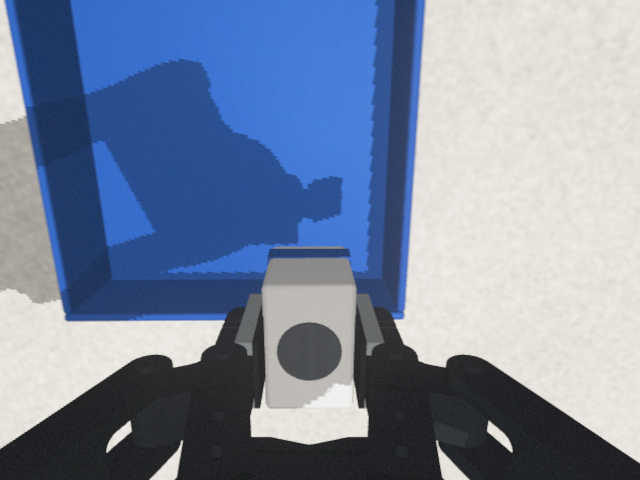

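```bash
python3 -c "
from h import *
c=cal('w14')
a=onz(c,67,319,.06);b=onz(c,404,317,.06);print(a,b,np.linalg.norm(a-b))
d=(b-a)[:2];ang=np.arctan2(d[1],d[0]);print(np.degrees(ang)+90)
n=np.array([-d[1],d[0]])/np.linalg.norm(d)
print((a+b)[:2]/2+n*.1)
"
```

```text
[ 0.32791974 -0.25612611  0.06      ] [ 0.36419499 -0.45031875  0.06      ] 0.19755170528028884
10.580922934182496
[ 0.44435702 -0.33486002]
```

The tote is where I measured it. Lowering A and releasing.

Emit:
{"name": "apply_moves", "arguments": {"motion": [[15,-0.03,1.5,0,0],[15,-0.03,2.9,0,0],[15,-0.03,3.6,0,0],[15,-0.03,3.77,0,0],[15,-0.03,3.77,0,0],[42,-0.03,3.77,0,0],[42,-0.03,3.77,0,0],[42,-0.03,2.8,0,0],[42,-0.03,1,0,0],[50,-0.03,-0.5,0,0],[50,-0.03,-1.5,0,0],[50,-0.03,-1.5,0,0]]}}

```text
t: 18.6
tcp_pos: [0.398, -0.3867, 0.1867]
tool_rot: [0.063, -0.702, 0.706, -0.066]
force: [0.1, -0.4, 1.0]
finger_gap: 0.588
```

```bash
python3 -c "
from h import *
toolinfo();shot('w15');gocart('B')"
```

```text
t 18.6 tcp [ 0.398  -0.3867  0.1867] x [-0.983 -0.182 -0.003] y [ 0.004 -0.006 -1.   ] z [ 0.182 -0.983  0.007] ang z deg -79.51 F [ 0.1 -0.4  1. ] gap 0.588 q [-0.97  0.49  1.66  0.    0.98  0.42]
target [0.476  0.0463 0.14  ] -> xyz [ -5.2    1.46 -13.68] twist 1.55
target [0.476  0.0463 0.027 ] -> xyz [ -5.2    5.23 -13.69] twist 1.55
```

View pics/w15.png

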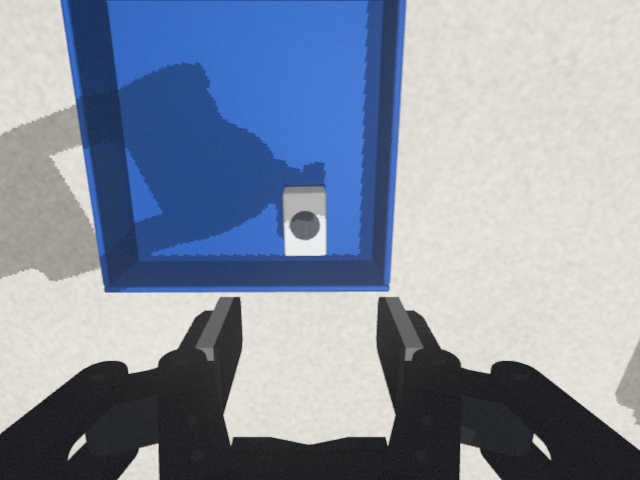

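A stands in the tote at (305,220). Back to the tray for B, with a look on the way.

Emit:
{"name": "apply_moves", "arguments": {"motion": [[58,-0.6,0,-1.6,0.2],[58,-1.3,0,-3.4,0.4],[58,-2,0,-5.2,0.6],[58,-2.7,0,-7,0.8],[58,-3.4,0,-8.8,1],[58,-4.1,0,-10.6,1.2],[58,-4.7,0,-12.2,1.4],[58,-5.2,0,-13.6,1.55],[58,-5.2,0,-13.6,1.55],[58,-5.2,0,-13.6,1.55]]}}

```text
t: 19.9
tcp_pos: [0.4752, 0.0442, 0.1825]
tool_rot: [-0.03, -0.706, 0.707, 0.031]
force: [0.2, -0.3, 0.6]
finger_gap: 0.681
```

```bash
python3 -c "
from h import *
toolinfo();shot('w16');gocart('B')
c=cal('w16')
for k,(x,y,a) in CART.items(): print(k,proj(c,(x,y,.052)).round(1))"
```

```text
t 19.9 tcp [0.4752 0.0442 0.1825] x [-0.996  0.087  0.002] y [-0.002 -0.    -1.   ] z [-0.087 -0.996  0.   ] ang z deg -94.97 F [ 0.2 -0.3  0.6] gap 0.681 q [-0.14  0.41  1.85 -0.    0.89  1.52]
target [0.476  0.0463 0.14  ] -> xyz [-0.02  1.42 -0.09] twist -0.0
target [0.476  0.0463 0.027 ] -> xyz [-0.02  5.19 -0.09] twist -0.0
A [312.1 140.4]
B [306.3 224.7]
C [464.6  50.3]
D [456.7 141.8]
E [436.9 228.8]
```

View pics/w16.png

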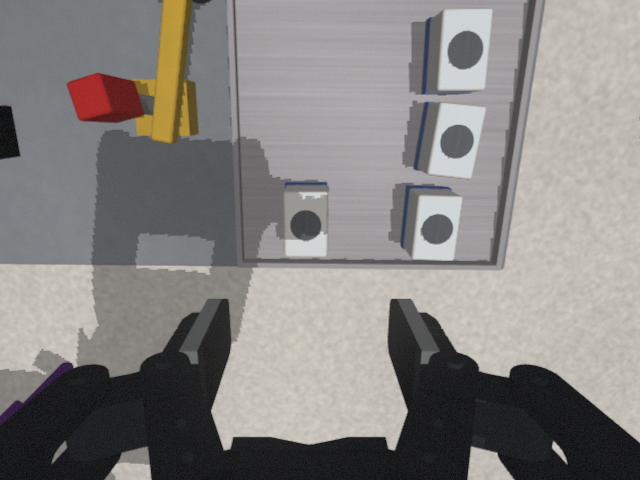

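The cartridges are unmoved (B's disc is at (306,225) as predicted). Grasping B.

Emit:
{"name": "apply_moves", "arguments": {"motion": [[58,-0.02,1.6,-0.08,0],[58,-0.02,3.2,-0.08,0],[58,-0.02,4.7,-0.08,0],[58,-0.02,5.18,-0.08,0],[58,-0.02,5.18,-0.08,0],[15,-0.02,5.18,-0.08,0],[15,-0.02,5.18,-0.08,0],[15,-0.02,5.18,-0.08,0],[15,-0.02,5.18,-0.08,0],[15,-0.02,4,-0.08,0],[15,-0.02,2.4,-0.08,0],[15,-0.02,1.2,-0.08,0]]}}

```text
t: 21.45
tcp_pos: [0.4771, 0.0469, 0.1497]
tool_rot: [-0.032, -0.706, 0.707, 0.03]
force: [0.6, 0.4, -1.3]
finger_gap: 0.347
```

```bash
python3 -c "
from h import *
toolinfo();goslot('B')"
```

```text
t 21.45 tcp [0.4771 0.0469 0.1497] x [-0.996  0.087 -0.002] y [ 0.002 -0.    -1.   ] z [-0.087 -0.996  0.   ] ang z deg -94.99 F [ 0.6  0.4 -1.3] gap 0.347 q [-0.14  0.46  1.87  0.    0.8   1.52]
target [ 0.4505 -0.3763  0.14  ] -> xyz [-0.34  0.33 14.13] twist -1.55
target [ 0.4505 -0.3763  0.0235] -> xyz [-0.33  4.21 14.13] twist -1.55
```

Emit:
{"name": "apply_moves", "arguments": {"motion": [[15,0,0,1.5,-0.2],[15,0,0,3.3,-0.4],[15,-0.1,0,5.1,-0.6],[15,-0.1,0,6.9,-0.8],[15,-0.2,0,8.7,-1],[15,-0.2,0,10.5,-1.2],[15,-0.3,0,12.3,-1.4],[15,-0.34,0,13.6,-1.55],[15,-0.34,0,14.1,-1.55],[15,-0.34,0,14.1,-1.55],[15,-0.34,0,14.1,-1.55]]}}

```text
t: 22.82
tcp_pos: [0.4498, -0.3733, 0.1473]
tool_rot: [-0.065, 0.705, -0.703, 0.065]
force: [0.6, -0.9, -1.5]
finger_gap: 0.345
```

```bash
python3 -c "
from h import *
toolinfo();shot('w17');goslot('B')"
```

```text
t 22.825 tcp [ 0.4498 -0.3733  0.1473] x [-0.983 -0.183  0.001] y [-0.001  0.002 -1.   ] z [ 0.183 -0.983 -0.002] ang z deg -79.45 F [ 0.6 -0.9 -1.5] gap 0.345 q [-0.88  0.58  1.61  0.    0.95  0.5 ]
target [ 0.4505 -0.3763  0.14  ] -> xyz [0.   0.25 0.1 ] twist 0.01
target [ 0.4505 -0.3763  0.0235] -> xyz [-0.    4.13  0.11] twist 0.01
```

View pics/w17.png

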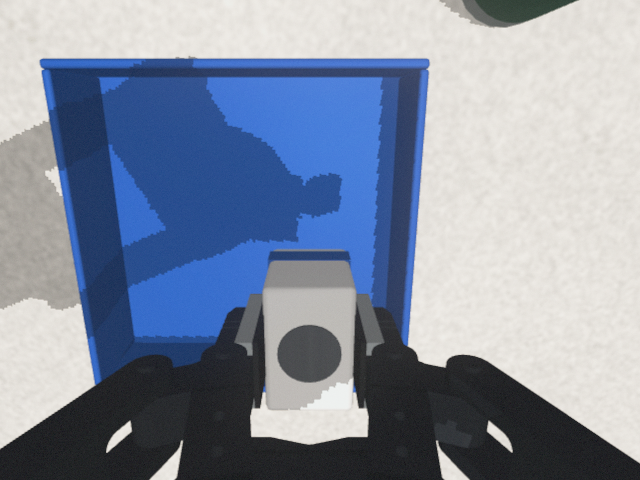

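Emit:
{"name": "apply_moves", "arguments": {"motion": [[15,0,1.6,0.1,0],[15,0,3.1,0.1,0],[15,0,3.9,0.1,0],[15,0,4.05,0.1,0],[15,0,4.05,0.1,0],[42,0,4.05,0.1,0],[42,0,4.05,0.1,0],[42,0,3,0.1,0],[42,0,1.4,0.1,0],[50,0,0,0.1,0],[50,0,-1.2,0.1,0],[50,0,-1.2,0.1,0]]}}

```text
t: 24.38
tcp_pos: [0.4522, -0.3803, 0.1874]
tool_rot: [0.063, -0.702, 0.707, -0.066]
force: [-0.3, 0.3, -1.3]
finger_gap: 0.587
```

```bash
python3 -c "
from h import *
toolinfo();shot('w18');gocart('D')"
```

```text
t 24.375 tcp [ 0.4522 -0.3803  0.1874] x [-0.983 -0.182 -0.004] y [ 0.006 -0.007 -1.   ] z [ 0.182 -0.983  0.008] ang z deg -79.51 F [-0.3  0.3 -1.3] gap 0.587 q [-0.89  0.53  1.57  0.    1.03  0.5 ]
target [ 0.5222 -0.0541  0.14  ] -> xyz [ -4.3    1.48 -10.23] twist 2.12
target [ 0.5222 -0.0541  0.027 ] -> xyz [ -4.29   5.25 -10.24] twist 2.12
```

View pics/w18.png

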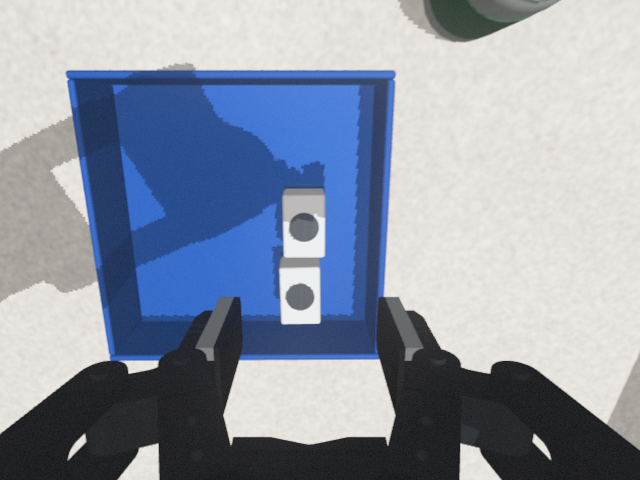

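Two are in. Now D.

Emit:
{"name": "apply_moves", "arguments": {"motion": [[58,-0.6,0,-1.4,0.3],[58,-1.3,0,-3.1,0.6],[58,-2,0,-4.8,1],[58,-2.7,0,-6.5,1.4],[58,-3.4,0,-8.2,1.7],[58,-4,0,-9.6,2],[58,-4.3,0,-10.2,2.12],[58,-4.3,0,-10.2,2.12],[58,-4.3,0,-10.2,2.12]]}}

```text
t: 25.55
tcp_pos: [0.5211, -0.0547, 0.1827]
tool_rot: [-0.065, -0.704, 0.704, 0.067]
force: [-0.1, -0.8, -0.3]
finger_gap: 0.68
```

```bash
python3 -c "
from h import *
toolinfo();shot('w19');gocart('D')
c=cal('w19')
for k,(x,y,a) in CART.items(): print(k,proj(c,(x,y,.052)).round(1))"
```

```text
t 25.55 tcp [ 0.5211 -0.0547  0.1827] x [-0.983  0.186  0.002] y [-0.002  0.    -1.   ] z [-0.186 -0.983  0.   ] ang z deg -100.71 F [-0.1 -0.8 -0.3] gap 0.68 q [-0.32  0.46  1.73 -0.    0.95  1.44]
target [ 0.5222 -0.0541  0.14  ] -> xyz [-0.03  1.43 -0.04] twist -0.01
target [ 0.5222 -0.0541  0.027 ] -> xyz [-0.03  5.19 -0.04] twist -0.01
A [173.7 236.2]
B [183.3 310.3]
C [298.8 143.6]
D [308.4 224.3]
E [306.  302.6]
```

View pics/w19.png

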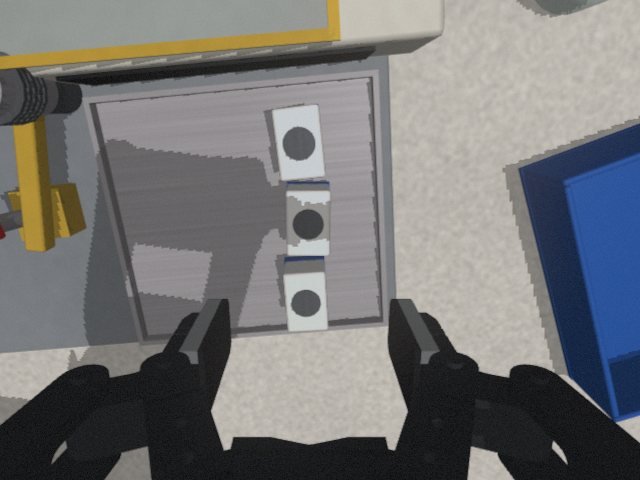

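Emit:
{"name": "apply_moves", "arguments": {"motion": [[58,-0.03,1.6,-0.04,0],[58,-0.03,3.2,-0.04,0],[58,-0.03,4.7,-0.04,0],[58,-0.03,5.18,-0.04,0],[58,-0.03,5.18,-0.04,0],[15,-0.03,5.18,-0.04,0],[15,-0.03,5.18,-0.04,0],[15,-0.03,5.18,-0.04,0],[15,-0.03,5.18,-0.04,0],[15,-0.03,4,-0.04,0],[15,-0.03,2.4,-0.04,0],[15,-0.03,1.2,-0.04,0]]}}

```text
t: 27.1
tcp_pos: [0.523, -0.053, 0.1497]
tool_rot: [-0.067, -0.704, 0.704, 0.065]
force: [0.9, 1.1, -0.6]
finger_gap: 0.342
```

```bash
python3 -c "
from h import *
toolinfo();goslot('D')"
```

```text
t 27.1 tcp [ 0.523  -0.053   0.1497] x [-0.983  0.186 -0.002] y [ 0.002 -0.001 -1.   ] z [-0.186 -0.983  0.   ] ang z deg -100.69 F [ 0.9  1.1 -0.6] gap 0.342 q [-0.31  0.51  1.76  0.    0.87  1.44]
target [ 0.3811 -0.3037  0.14  ] -> xyz [3.1  0.32 9.09] twist -2.12
target [ 0.3811 -0.3037  0.0235] -> xyz [3.11 4.2  9.09] twist -2.12
```

Emit:
{"name": "apply_moves", "arguments": {"motion": [[15,0.4,0,1.3,-0.3],[15,1,0,3,-0.7],[15,1.6,0,4.7,-1.1],[15,2.2,0,6.4,-1.5],[15,2.7,0,8,-1.8],[15,3.1,0,9.1,-2.12],[15,3.1,0,9.1,-2.12],[15,3.1,0,9.1,-2.12],[15,3.1,0,9.1,-2.12]]}}

```text
t: 28.22
tcp_pos: [0.381, -0.3028, 0.1475]
tool_rot: [-0.065, 0.704, -0.704, 0.065]
force: [-0.1, -0.3, -1.0]
finger_gap: 0.339
```

```bash
python3 -c "
from h import *
toolinfo();shot('w20');goslot('D')"
```

```text
t 28.225 tcp [ 0.381  -0.3028  0.1475] x [-0.983 -0.183  0.   ] y [-0.     0.001 -1.   ] z [ 0.183 -0.983 -0.001] ang z deg -79.43 F [-0.1 -0.3 -1. ] gap 0.339 q [-0.9   0.48  1.86  0.    0.81  0.48]
target [ 0.3811 -0.3037  0.14  ] -> xyz [0.01 0.25 0.03] twist 0.01
target [ 0.3811 -0.3037  0.0235] -> xyz [0.01 4.13 0.03] twist 0.01
```

View pics/w20.png

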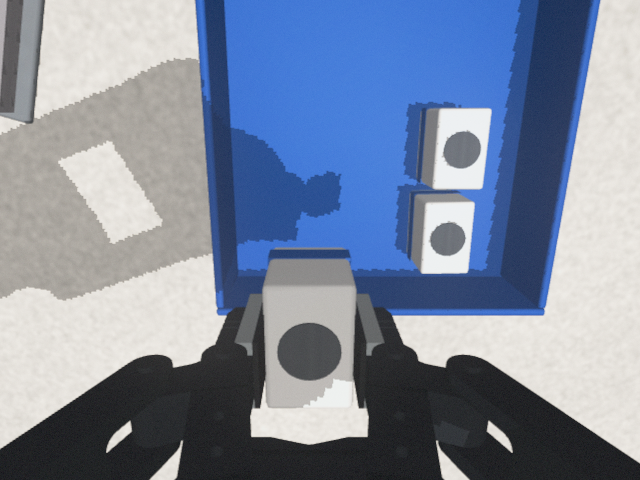

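```bash
cat >> h.py <<'E'
def totefrom(name,l,r):
    c=cal(name);a=onz(c,*l,.06);b=onz(c,*r,.06);d=(b-a)[:2];n=np.array([-d[1],d[0]])/np.linalg.norm(d)
    print("tote",(a+b)[:2]/2+n*.1,np.degrees(np.arctan2(d[1],d[0]))+90,np.linalg.norm(d))
E
python3 -c "
from h import *
totefrom('w20',(218,312),(544,313))"
```

```text
tote [ 0.44486    -0.33520509] 10.398270484156484 0.19795760891671618
```

Emit:
{"name": "apply_moves", "arguments": {"motion": [[15,0,1.6,0.03,0],[15,0,3.1,0.03,0],[15,0,3.9,0.03,0],[15,0,4.05,0.03,0],[15,0,4.05,0.03,0],[42,0,4.05,0.03,0],[42,0,4.05,0.03,0],[42,0,3,0.03,0],[42,0,1.4,0.03,0],[50,0,0,0.03,0],[50,0,-1.2,0.03,0],[50,0,-1.2,0.03,0]]}}

```text
t: 29.78
tcp_pos: [0.3822, -0.3065, 0.1867]
tool_rot: [0.063, -0.702, 0.707, -0.066]
force: [0.2, -0.5, -0.1]
finger_gap: 0.584
```

```bash
python3 -c "
from h import *
toolinfo();shot('w21');gocart('C')"
```

```text
t 29.775 tcp [ 0.3822 -0.3065  0.1867] x [-0.983 -0.182 -0.004] y [ 0.005 -0.006 -1.   ] z [ 0.182 -0.983  0.007] ang z deg -79.51 F [ 0.2 -0.5 -0.1] gap 0.584 q [-0.9   0.41  1.82  0.    0.9   0.48]
target [ 0.5757 -0.058   0.14  ] -> xyz [-7.87  1.49 -6.94] twist 1.55
target [ 0.5757 -0.058   0.027 ] -> xyz [-7.86  5.26 -6.95] twist 1.55
```

View pics/w21.png

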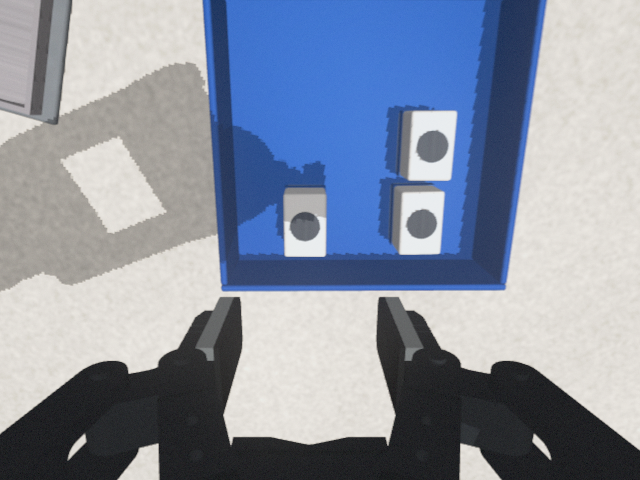

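Emit:
{"name": "apply_moves", "arguments": {"motion": [[58,-1,0,-0.9,0.2],[58,-2.3,0,-2,0.4],[58,-3.6,0,-3.2,0.7],[58,-4.9,0,-4.4,1],[58,-6.2,0,-5.5,1.2],[58,-7.3,0,-6.5,1.4],[58,-7.85,0,-6.9,1.55],[58,-7.85,0,-6.9,1.55],[58,-7.85,0,-6.9,1.55]]}}

```text
t: 30.95
tcp_pos: [0.5734, -0.0589, 0.1823]
tool_rot: [0.03, 0.707, -0.706, -0.032]
force: [-0.4, -0.6, 0.2]
finger_gap: 0.679
```

```bash
python3 -c "
from h import *
toolinfo();shot('w22');gocart('C')
c=cal('w22')
for k,(x,y,a) in CART.items(): print(k,proj(c,(x,y,.052)).round(1))"
```

```text
t 30.95 tcp [ 0.5734 -0.0589  0.1823] x [-0.996  0.087  0.003] y [-0.003  0.    -1.   ] z [-0.087 -0.996 -0.   ] ang z deg -95.01 F [-0.4 -0.6  0.2] gap 0.679 q [-0.3   0.52  1.6  -0.    1.02  1.36]
target [ 0.5757 -0.058   0.14  ] -> xyz [-0.07  1.42 -0.04] twist -0.01
target [ 0.5757 -0.058   0.027 ] -> xyz [-0.08  5.19 -0.04] twist -0.01
A [179.4 294.4]
B [181.  362.5]
C [308.  222.4]
D [309.1 295.4]
E [299.1 365.7]
```

View pics/w22.png

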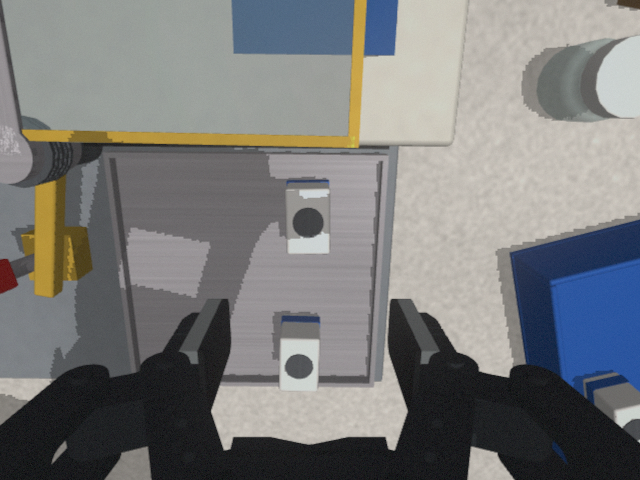

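Emit:
{"name": "apply_moves", "arguments": {"motion": [[58,-0.05,1.6,-0.04,0],[58,-0.05,3.2,-0.04,0],[58,-0.05,4.7,-0.04,0],[58,-0.05,5.16,-0.04,0],[58,-0.05,5.16,-0.04,0],[15,-0.05,5.16,-0.04,0],[15,-0.05,5.16,-0.04,0],[15,-0.05,5.16,-0.04,0],[15,-0.05,5.16,-0.04,0],[15,-0.05,4,-0.04,0],[15,-0.05,2.4,-0.04,0],[15,-0.05,1.2,-0.04,0]]}}

```text
t: 32.5
tcp_pos: [0.5767, -0.0574, 0.1497]
tool_rot: [-0.032, -0.706, 0.707, 0.03]
force: [0.1, -0.5, -0.5]
finger_gap: 0.341
```

```bash
python3 -c "
from h import *
toolinfo();goslot('C')"
```

```text
t 32.5 tcp [ 0.5767 -0.0574  0.1497] x [-0.996  0.087 -0.002] y [ 0.002 -0.001 -1.   ] z [-0.087 -0.996  0.   ] ang z deg -95.0 F [ 0.1 -0.5 -0.5] gap 0.341 q [-0.29  0.57  1.63  0.    0.94  1.37]
target [ 0.5045 -0.3663  0.14  ] -> xyz [ 1.5   0.33 10.47] twist -1.55
target [ 0.5045 -0.3663  0.0235] -> xyz [ 1.51  4.21 10.47] twist -1.55
```

```bash
python3 -c "
from h import *
s=manip.get_calibration('scene')
print('jar',onz(s,216,229,.065),'can top',onz(s,164,180,.11),'box',onz(s,174,240,.04))"
```

```text
jar [ 0.6444262  -0.25572182  0.065     ] can top [ 0.61647945 -0.46122675  0.11      ] box [ 0.71720693 -0.33507252  0.04      ]
```

Emit:
{"name": "apply_moves", "arguments": {"motion": [[15,0.2,0,1.3,-0.2],[15,0.4,0,3,-0.5],[15,0.7,0,4.8,-0.8],[15,0.9,0,6.6,-1.1],[15,1.2,0,8.4,-1.3],[15,1.4,0,9.8,-1.5],[15,1.5,0,10.5,-1.55],[15,1.5,0,10.5,-1.55],[15,1.5,0,10.5,-1.55],[15,1.5,0,10.5,-1.55]]}}

```text
t: 33.75
tcp_pos: [0.5043, -0.3657, 0.1475]
tool_rot: [-0.065, 0.704, -0.704, 0.065]
force: [0.4, -0.2, -1.1]
finger_gap: 0.344
```

```bash
python3 -c "
from h import *
toolinfo();shot('w23');goslot('C')"
```

```text
t 33.75 tcp [ 0.5043 -0.3657  0.1475] x [-0.983 -0.184  0.   ] y [-0.     0.001 -1.   ] z [ 0.184 -0.983 -0.001] ang z deg -79.42 F [ 0.4 -0.2 -1.1] gap 0.344 q [-0.81  0.63  1.51  0.    1.    0.58]
target [ 0.5045 -0.3663  0.14  ] -> xyz [-0.    0.25  0.02] twist 0.01
target [ 0.5045 -0.3663  0.0235] -> xyz [-0.01  4.13  0.02] twist 0.01
```

View pics/w23.png

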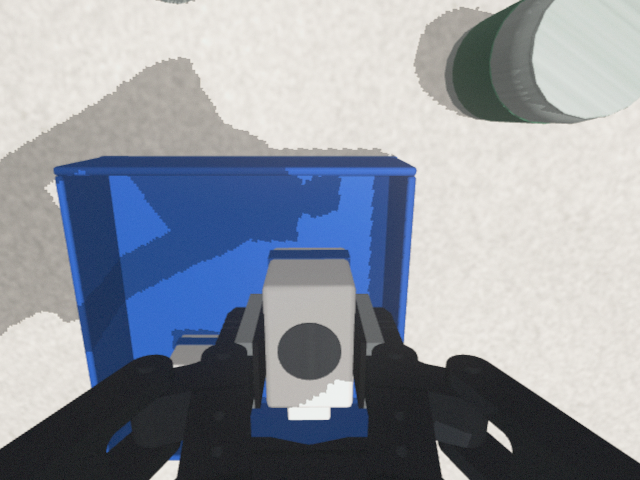

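```bash
python3 -c "
from h import *
c=cal('w23');a=onz(c,58,171,.06);b=onz(c,415,171,.06);d=(b-a)[:2];n=np.array([-d[1],d[0]])/np.linalg.norm(d)
print((a+b)[:2]/2-n*.1,np.degrees(np.arctan2(d[1],d[0]))+90,np.linalg.norm(d))"
```

```text
[ 0.44023746 -0.33672253] 10.594474543321908 0.19577380624203408
```

Tote unmoved (edge-reading differences of about 3 mm only). Lowering C.

Emit:
{"name": "apply_moves", "arguments": {"motion": [[15,0,1.6,0.02,0],[15,0,3.1,0.02,0],[15,0,3.9,0.02,0],[15,0,4.05,0.02,0],[15,0,4.05,0.02,0],[42,0,4.05,0.02,0],[42,0,4.05,0.02,0],[42,0,3,0.02,0],[42,0,1.4,0.02,0],[50,0,0,0.02,0],[50,0,-1.2,0.02,0],[50,0,-1.2,0.02,0]]}}

```text
t: 35.3
tcp_pos: [0.5058, -0.3695, 0.1873]
tool_rot: [0.063, -0.702, 0.706, -0.067]
force: [0.5, 0.0, 0.6]
finger_gap: 0.588
```

```bash
python3 -c "
from h import *
toolinfo();shot('w24');gocart('E')"
```

```text
t 35.3 tcp [ 0.5058 -0.3695  0.1873] x [-0.983 -0.182 -0.005] y [ 0.006 -0.006 -1.   ] z [ 0.182 -0.983  0.007] ang z deg -79.5 F [0.5 0.  0.6] gap 0.588 q [-0.81  0.58  1.48  0.    1.08  0.58]
target [ 0.4655 -0.0416  0.14  ] -> xyz [ -0.7    1.47 -10.95] twist 1.7
target [ 0.4655 -0.0416  0.027 ] -> xyz [ -0.69   5.24 -10.97] twist 1.7
```

View pics/w24.png

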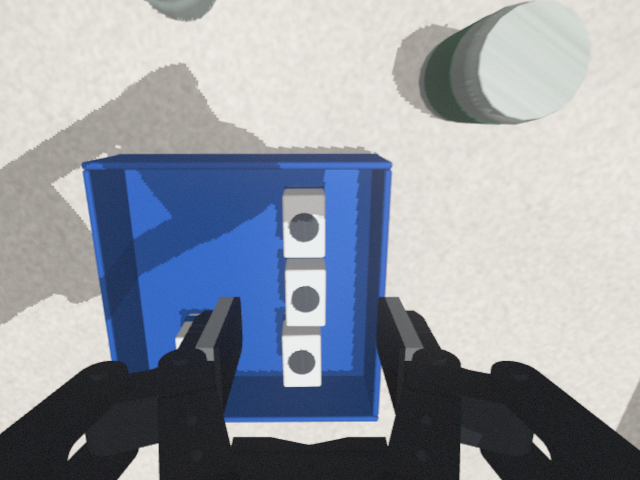

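Four are in. Last one, E.

Emit:
{"name": "apply_moves", "arguments": {"motion": [[58,0,0,-1.4,0.2],[58,-0.1,0,-3.2,0.5],[58,-0.2,0,-5,0.8],[58,-0.4,0,-6.8,1.1],[58,-0.5,0,-8.6,1.4],[58,-0.6,0,-10.2,1.6],[58,-0.7,0,-10.9,1.7],[58,-0.7,0,-10.9,1.7],[58,-0.7,0,-10.9,1.7]]}}

```text
t: 36.48
tcp_pos: [0.4652, -0.0432, 0.1828]
tool_rot: [-0.04, -0.706, 0.706, 0.04]
force: [-0.4, -0.4, -0.1]
finger_gap: 0.676
```

```bash
python3 -c "
from h import *
toolinfo();shot('w25');gocart('E')
c=cal('w25')
for k,(x,y,a) in CART.items(): print(k,proj(c,(x,y,.052)).round(1))"
```

```text
t 36.475 tcp [ 0.4652 -0.0432  0.1828] x [-0.994  0.113  0.001] y [-0.001 -0.    -1.   ] z [-0.113 -0.994  0.   ] ang z deg -96.5 F [-0.4 -0.4 -0.1] gap 0.676 q [-0.33  0.39  1.87 -0.    0.88  1.35]
target [ 0.4655 -0.0416  0.14  ] -> xyz [ 0.    1.43 -0.06] twist -0.01
target [ 0.4655 -0.0416  0.027 ] -> xyz [ 0.    5.2  -0.06] twist -0.01
A [171.9 140.7]
B [176.3 224.9]
C [313.3  46.3]
D [316.5 138. ]
E [307.2 225.6]
```

View pics/w25.png

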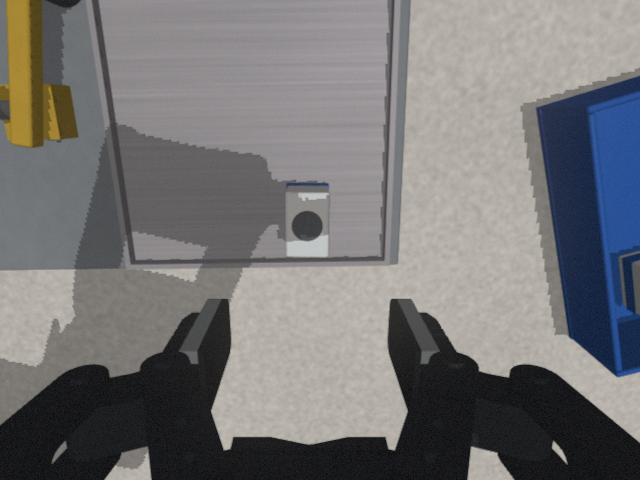

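Emit:
{"name": "apply_moves", "arguments": {"motion": [[58,0,1.6,-0.05,0],[58,0,3.2,-0.05,0],[58,0,4.7,-0.05,0],[58,0,5.17,-0.05,0],[58,0,5.17,-0.05,0],[15,0,5.17,-0.05,0],[15,0,5.17,-0.05,0],[15,0,5.17,-0.05,0],[15,0,5.17,-0.05,0],[15,0,4,-0.05,0],[15,0,2.4,-0.05,0],[15,0,1.2,-0.05,0]]}}

```text
t: 38.02
tcp_pos: [0.4655, -0.0409, 0.1496]
tool_rot: [-0.041, -0.706, 0.706, 0.039]
force: [-0.0, -0.4, -0.8]
finger_gap: 0.34
```

```bash
python3 -c "
from h import *
toolinfo();goslot('E')"
```

```text
t 38.025 tcp [ 0.4655 -0.0409  0.1496] x [-0.994  0.113 -0.002] y [ 0.002 -0.001 -1.   ] z [-0.113 -0.994  0.   ] ang z deg -96.49 F [-0.  -0.4 -0.8] gap 0.34 q [-0.33  0.45  1.9   0.    0.79  1.36]
target [ 0.4892 -0.2837  0.14  ] -> xyz [-1.7   0.33  7.95] twist -1.7
target [ 0.4892 -0.2837  0.0235] -> xyz [-1.69  4.21  7.95] twist -1.7
```

Emit:
{"name": "apply_moves", "arguments": {"motion": [[15,-0.3,0,1.3,-0.3],[15,-0.6,0,3,-0.6],[15,-1,0,4.8,-1],[15,-1.4,0,6.5,-1.4],[15,-1.7,0,7.8,-1.7],[15,-1.7,0,7.95,-1.7],[15,-1.7,0,7.95,-1.7],[15,-1.7,0,7.95,-1.7]]}}

```text
t: 39.02
tcp_pos: [0.4885, -0.282, 0.1474]
tool_rot: [-0.065, 0.705, -0.704, 0.065]
force: [0.6, 1.0, -0.9]
finger_gap: 0.339
```

```bash
python3 -c "
from h import *
toolinfo();shot('w26');goslot('E')"
```

```text
t 39.025 tcp [ 0.4885 -0.282   0.1474] x [-0.983 -0.183  0.001] y [-0.001  0.001 -1.   ] z [ 0.183 -0.983 -0.001] ang z deg -79.45 F [ 0.6  1.  -0.9] gap 0.339 q [-0.72  0.56  1.67  0.    0.92  0.66]
target [ 0.4892 -0.2837  0.14  ] -> xyz [-0.01  0.25  0.06] twist 0.01
target [ 0.4892 -0.2837  0.0235] -> xyz [-0.01  4.13  0.06] twist 0.01
```

View pics/w26.png

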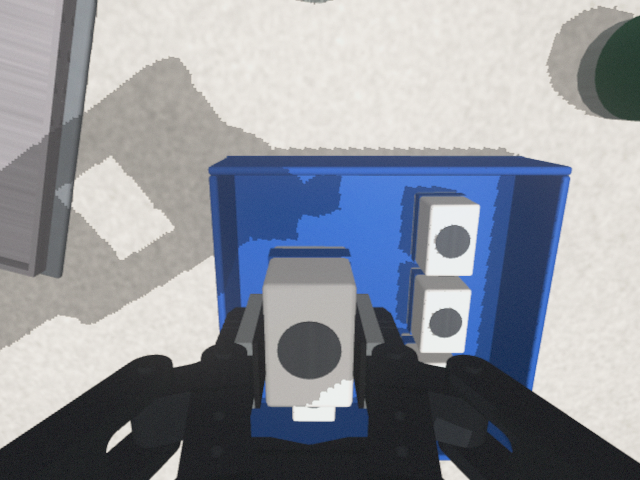

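Emit:
{"name": "apply_moves", "arguments": {"motion": [[15,0,1.6,0.05,0],[15,0,3.1,0.05,0],[15,0,3.9,0.05,0],[15,0,4.05,0.05,0],[15,0,4.05,0.05,0],[42,0,4.05,0.05,0],[42,0,4.05,0.05,0],[42,0,3,0.05,0],[42,0,1.4,0.05,0],[50,0,0,0.05,0],[50,0,-1.2,0.05,0],[50,0,-1.2,0.05,0]]}}

```text
t: 40.58
tcp_pos: [0.4911, -0.2868, 0.1872]
tool_rot: [0.063, -0.702, 0.706, -0.067]
force: [-0.3, -0.7, -0.1]
finger_gap: 0.583
```

```bash
python3 -c "
from h import *
toolinfo();shot('w27');shot('s27','scene');shot('d27','side')
go((.5611,.1378),.2,-79.1)"
```

```text
t 40.575 tcp [ 0.4911 -0.2868  0.1872] x [-0.983 -0.182 -0.005] y [ 0.006 -0.006 -1.   ] z [ 0.182 -0.983  0.007] ang z deg -79.51 F [-0.3 -0.7 -0.1] gap 0.583 q [-0.72  0.5   1.63  0.    1.    0.66]
target [0.5611 0.1378 0.2   ] -> xyz [ -4.94  -0.56 -13.41] twist -0.04
```

View pics/w27.png

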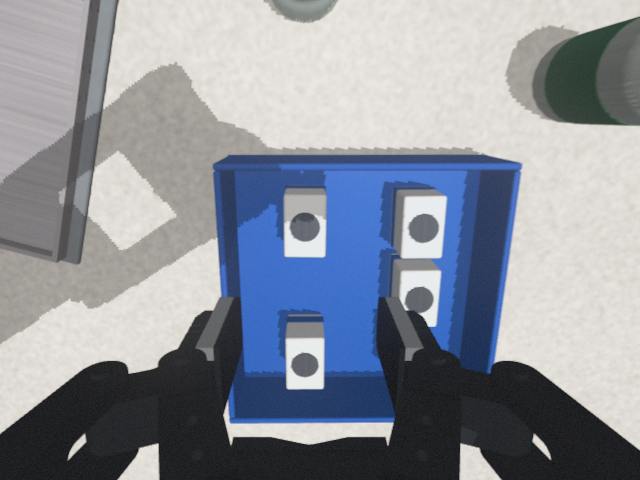

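View pics/d27.png

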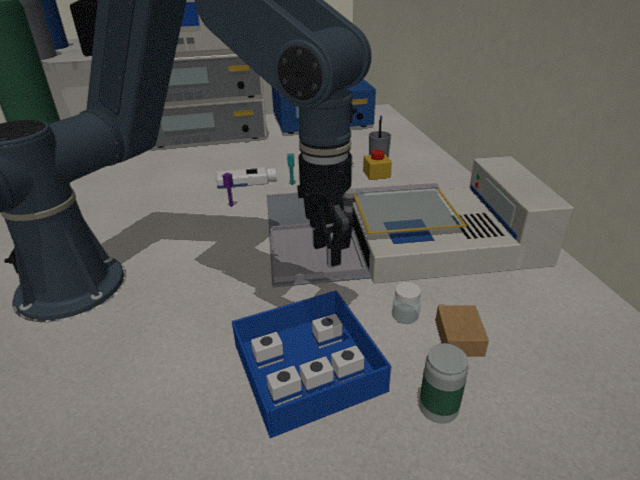

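View pics/s27.png

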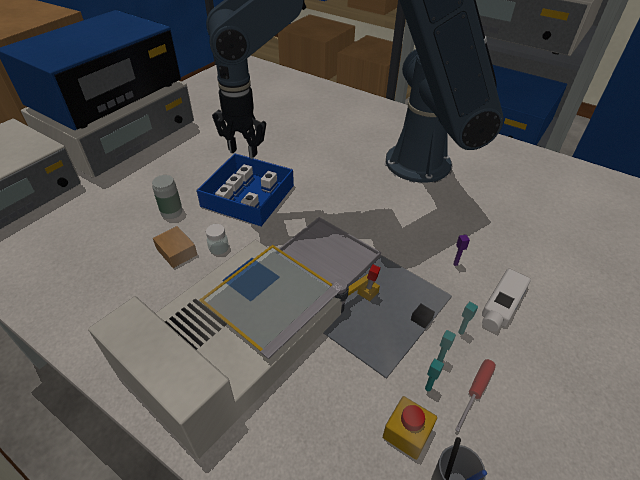

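All five stand in the tote, the tray is empty, and the pin still holds the guard. Back to the pin.

Emit:
{"name": "apply_moves", "arguments": {"motion": [[50,-0.6,-0.5,-1.5,0],[50,-1.2,-0.5,-3.3,0],[50,-1.9,-0.5,-5.1,0],[50,-2.6,-0.5,-6.9,0],[50,-3.2,-0.5,-8.7,0],[50,-3.9,-0.5,-10.5,0],[50,-4.5,-0.5,-12.3,0],[50,-4.94,-0.5,-13.4,0],[50,-4.94,-0.5,-13.4,0],[50,-4.94,-0.5,-13.4,0],[50,-4.94,-0.5,-13.4,0]]}}

```text
t: 42.1
tcp_pos: [0.5614, 0.1357, 0.1978]
tool_rot: [0.065, -0.704, 0.704, -0.063]
force: [0.0, -0.3, -0.1]
finger_gap: 0.59
```

```bash
python3 -c "
from h import *
toolinfo();shot('w28')
go((.5611,.1378),.0686,-79.1);crop('pics/w28.png',240,140,140,150,4,'pics/c20.png')"
```

```text
t 42.1 tcp [0.5614 0.1357 0.1978] x [-0.984 -0.18   0.002] y [-0.002 -0.    -1.   ] z [ 0.18  -0.984  0.   ] ang z deg -79.61 F [ 0.  -0.3 -0.1] gap 0.59 q [ 0.04  0.51  1.59 -0.    1.05  1.43]
target [0.5611 0.1378 0.0686] -> xyz [-0.    4.31 -0.07] twist -0.05
```

View pics/w28.png

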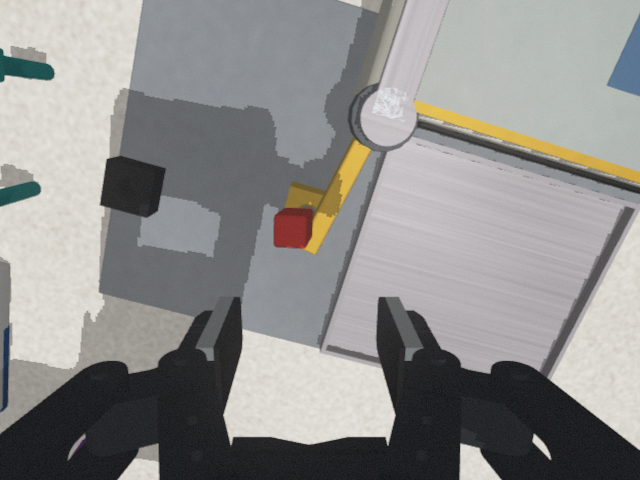

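View pics/c20.png

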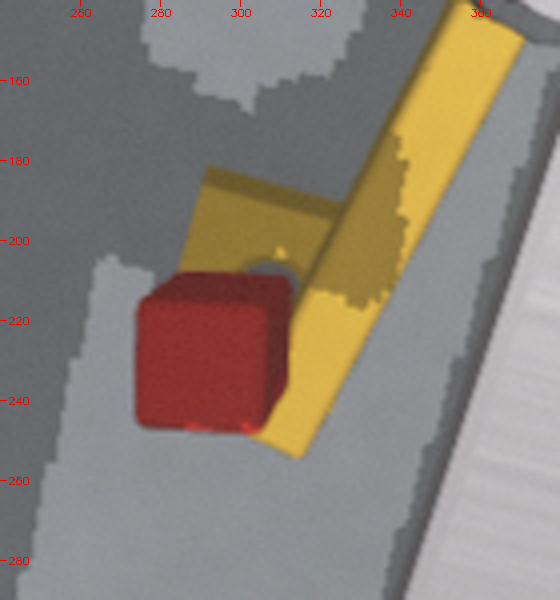

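```bash
python3 -c "
from h import *
c=cal('w28')
p=onz(c,290.1,231.8,.104);print(p)
q=[onz(c,240+x/4,140+y/4,.104) for x,y in[(135,302),(267,308),(263,432),(137,427)]]
for i,j in((1,0),(2,3)): d=q[i]-q[j];print(np.degrees(np.arctan2(d[1],d[0])),np.linalg.norm(d))
print(c['extrinsics'][:3,3])
"
```

```text
[0.56504989 0.14798461 0.104     ]
-82.28279044642501 0.019193016548446896
-81.9968295737521 0.018732074103444716
[0.63349302 0.14933392 0.34056769]
```

The pin leans about 7° under the lever load: grip top at (.565,.148), still at full depth. I'll close the jaws centred on the upright position with a slight offset so they straighten it.

```bash
python3 -c "
from h import *
go((.5628,.1395),.0686,-82)"
```

```text
target [0.5628 0.1395 0.0686] -> xyz [-0.07  4.31 -0.12] twist 0.24
```

Emit:
{"name": "apply_moves", "arguments": {"motion": [[56,-0.07,0.8,-0.12,0.24],[56,-0.07,2,-0.12,0.24],[56,-0.07,3.2,-0.12,0.24],[56,-0.07,4.1,-0.12,0.24],[56,-0.07,4.3,-0.12,0.24],[56,-0.07,4.3,-0.12,0.24],[10,-0.07,4.3,-0.12,0.24],[10,-0.07,4.3,-0.12,0.24],[10,-0.07,4.3,-0.12,0.24],[10,-0.07,4.3,-0.12,0.24],[10,-0.07,4.3,-0.12,0.24]], "squeeze": 70}}

```text
t: 43.52
tcp_pos: [0.5644, 0.1404, 0.0708]
tool_rot: [0.049, -0.705, 0.706, -0.051]
force: [0.3, -2.1, 5.9]
finger_gap: 0.222
```

```bash
python3 -c "
from h import *
toolinfo();shot('w29')
shot('s29','scene');crop('pics/s29.png',320,230,120,90,6,'pics/c21.png')"
```

```text
t 43.525 tcp [0.5644 0.1404 0.0708] x [-0.99  -0.142 -0.003] y [ 0.003 -0.001 -1.   ] z [ 0.142 -0.99   0.001] ang z deg -81.87 F [ 0.3 -2.1  5.9] gap 0.222 q [ 0.05  0.69  1.67 -0.    0.78  1.48]
```

View pics/w29.png

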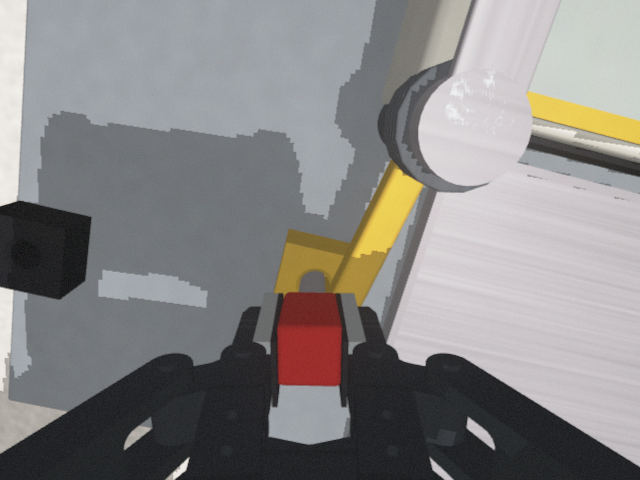

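View pics/c21.png

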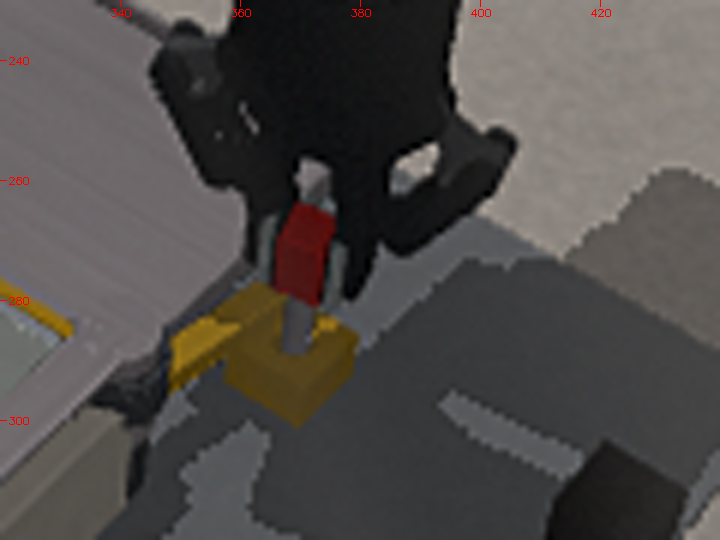

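Gripped. Pulling the pin straight up.

Emit:
{"name": "apply_moves", "arguments": {"motion": [[10,0,-0.3,0,0],[10,0,-0.7,0,0],[10,0,-1.2,0,0],[10,0,-1.8,0,0],[10,0,-2.5,0,0],[10,0,-3,0,0],[10,0,-3,0,0],[10,0,-3,0,0],[10,0,-3,0,0]]}}

```text
t: 44.75
tcp_pos: [0.5624, 0.1409, 0.1585]
tool_rot: [-0.051, 0.705, -0.705, 0.049]
force: [0.2, 0.7, -1.1]
finger_gap: 0.224
```

```bash
python3 -c "
from h import *
toolinfo();shot('w30')
shot('s30','scene');crop('pics/s30.png',260,180,200,150,4,'pics/c22.png')
shot('d30','side');crop('pics/d30.png',250,120,150,150,4,'pics/c23.png')"
```

```text
t 44.75 tcp [0.5624 0.1409 0.1585] x [-0.99  -0.141  0.002] y [-0.002 -0.    -1.   ] z [ 0.141 -0.99  -0.   ] ang z deg -81.91 F [ 0.2  0.7 -1.1] gap 0.224 q [0.05 0.56 1.62 0.   0.97 1.48]
```

View pics/w30.png

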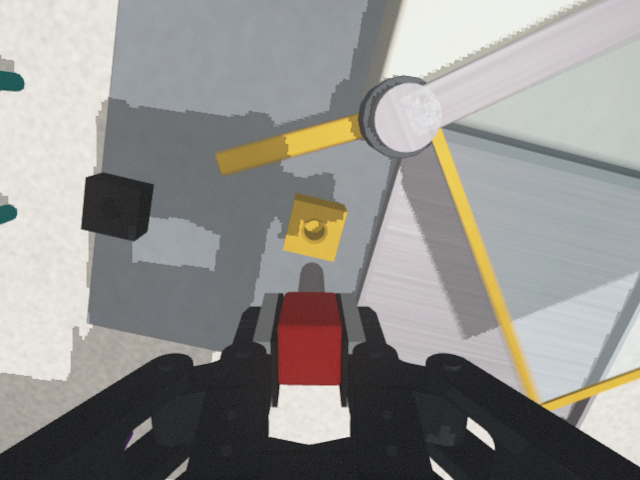

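View pics/c22.png

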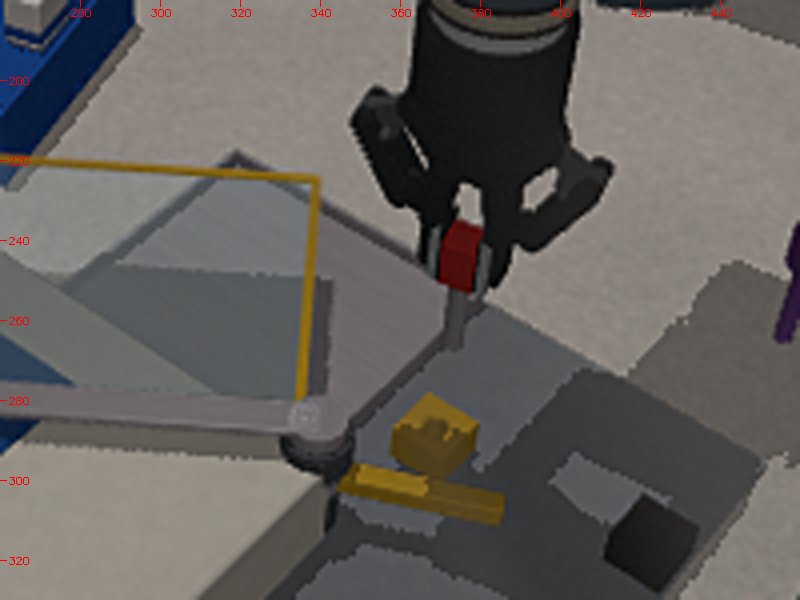

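View pics/c23.png

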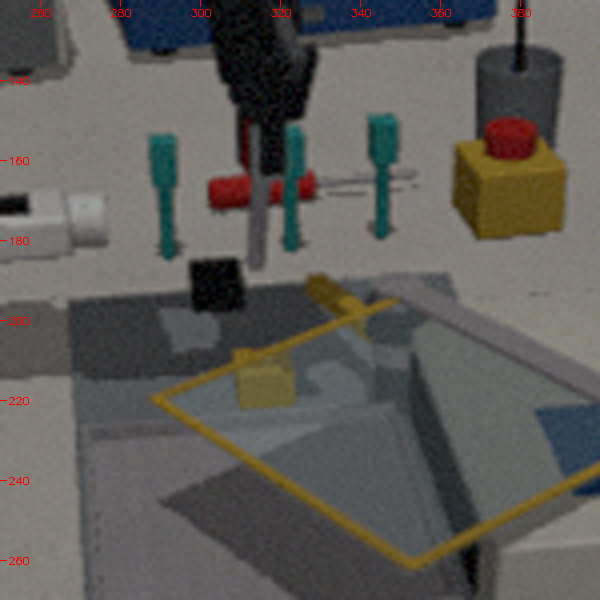

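```bash
python3 -c "
from h import *
crop('pics/w30.png',270,240,90,70,8,'pics/c24.png')
c=cal('w30'); t=np.array([.5624,.1409]);zf=.1585-.0628
print(proj(c,(*t,zf)),proj(c,(t[0]+.006*.99,t[1]+.006*.141,zf)))
c=cal('w9'); t=np.array([.5585,.1383]);print(proj(c,(*t,.034)),proj(c,(t[0]+.006*.982,t[1]+.006*.188,.034)))
"
```

```text
[309.66456451 258.83862435] [309.66815857 247.89423672]
[309.74340277 260.45083871] [309.76338879 249.40714055]
```

View pics/c24.png

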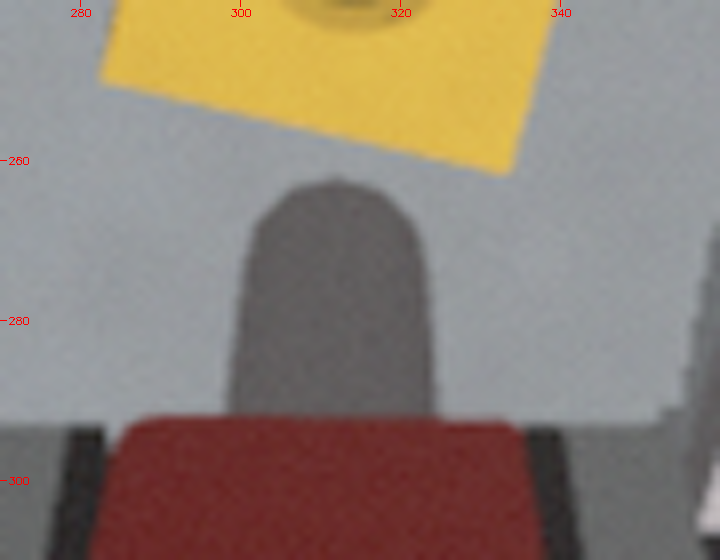

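The guard is swinging shut. In the jaws the pin has tilted so that its foot sits about 6 mm toward the robot; I'll allow for that. Moving over the parking block.

```bash
python3 -c "
from h import *
go((.5615,.2749),.1585,-81.9);go((.5615,.2749),.103,-81.9)"
```

```text
target [0.5615 0.2749 0.1585] -> xyz [-0.58  0.01 -4.43] twist -0.0
target [0.5615 0.2749 0.103 ] -> xyz [-0.59  1.86 -4.43] twist -0.0
```

Emit:
{"name": "apply_moves", "arguments": {"motion": [[10,-0.2,0,-1,0],[10,-0.3,0,-2.4,0],[10,-0.5,0,-3.7,0],[10,-0.58,0,-4.4,0],[10,-0.58,0.9,-4.43,0],[10,-0.58,1.8,-4.43,0],[10,-0.58,1.8,-4.43,0],[10,-0.58,1.8,-4.43,0],[10,-0.58,1.8,-4.43,0]]}}

```text
t: 46.02
tcp_pos: [0.5628, 0.275, 0.1068]
tool_rot: [-0.049, 0.706, -0.705, 0.051]
force: [-0.3, 0.3, -0.1]
finger_gap: 0.222
```

```bash
python3 -c "
from h import *
toolinfo();shot('w31');shot('s31','scene')
crop('pics/w31.png',250,190,120,120,5,'pics/c25.png')
im=cv2.imread('pics/c25.png');cv2.imwrite('pics/c25.png',cv2.convertScaleAbs(im,alpha=1.8,beta=30))
crop('pics/s31.png',260,180,200,150,4,'pics/c26.png')
c=cal('w31')
print('hole pred',proj(c,(.5546,.2728,.03)))
"
```

```text
t 46.025 tcp [0.5628 0.275  0.1068] x [-0.99  -0.14  -0.003] y [ 0.002  0.001 -1.   ] z [ 0.14 -0.99 -0.  ] ang z deg -81.93 F [-0.3  0.3 -0.1] gap 0.222 q [ 0.28  0.68  1.53 -0.    0.92  1.71]
hole pred [311.47101647 265.19996821]
```

View pics/c25.png

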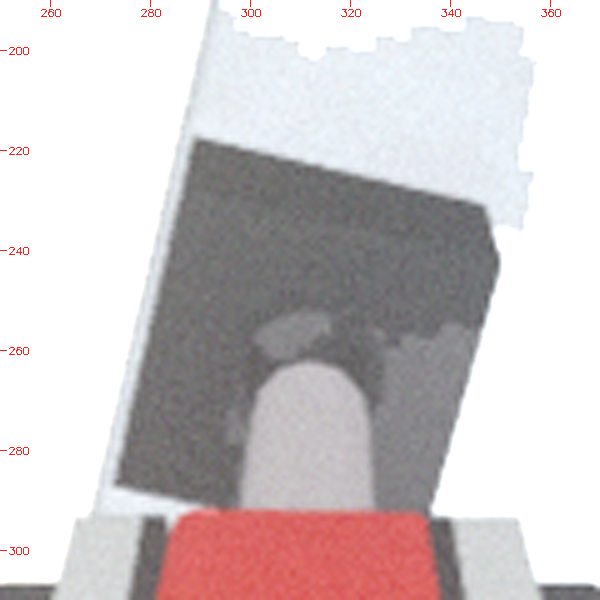

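View pics/c26.png

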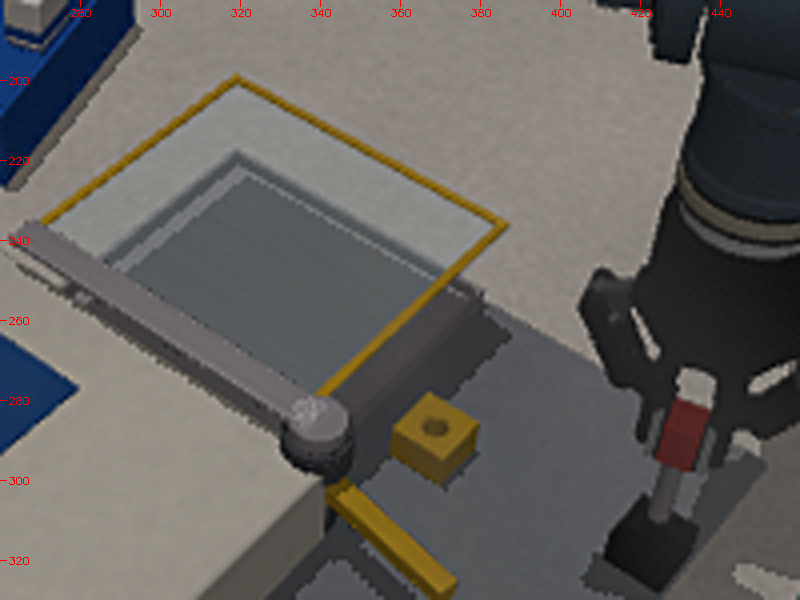

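```bash
python3 -c "
from h import *
c=cal('w31');f=np.array([.99,.14])*.006
for h in ((.5546,.2728),(.5553,.274)):
  h=np.array(h)
  print(proj(c,(*h,.044)),proj(c,(*(h+f),.044)),proj(c,(*(h+f*5.2/6),.044)), 'mouth top',proj(c,(*(h+f*1.5),.03)))
print(proj(c,(*(np.array((.5546,.2728))+np.array([.99,.14])*.001),.044)))
"
```

```text
[311.62188303 274.42808089] [311.64875326 263.7102491 ] [311.64514629 265.14897714] mouth top [311.50745752 249.89398776]
[309.55369107 272.89877299] [309.56438538 262.15690044] [309.5629498  263.59886653] mouth top [309.53627452 248.41040293]
[311.62633238 272.65335141]
```

The guard is fully shut and the foot is over the mouth, about 1 mm too far forward. Entering the hole with a lighter grip, then straightening the pin as it goes down.

Emit:
{"name": "apply_moves", "arguments": {"motion": [[10,0.03,0,0,0],[10,0.03,0.2,0,0],[10,0.03,0.4,0,0],[10,0.04,0.6,0,0],[10,0.05,0.7,0,0],[10,0.05,0.7,0,0]], "squeeze": 35}}

```text
t: 46.88
tcp_pos: [0.5601, 0.2747, 0.084]
tool_rot: [0.05, -0.705, 0.705, -0.05]
force: [0.5, -0.2, 0.5]
finger_gap: 0.23
```

```bash
python3 -c "
from h import *
toolinfo();shot('w32')
crop('pics/w32.png',250,190,120,120,5,'pics/c27.png')
im=cv2.imread('pics/c27.png');cv2.imwrite('pics/c27.png',cv2.convertScaleAbs(im,alpha=1.8,beta=30))
"
```

```text
t 46.875 tcp [0.5601 0.2747 0.084 ] x [-0.99  -0.141  0.001] y [-0.001 -0.    -1.   ] z [ 0.141 -0.99   0.   ] ang z deg -81.91 F [ 0.5 -0.2  0.5] gap 0.23 q [0.28 0.71 1.55 0.   0.88 1.71]
```

View pics/c27.png

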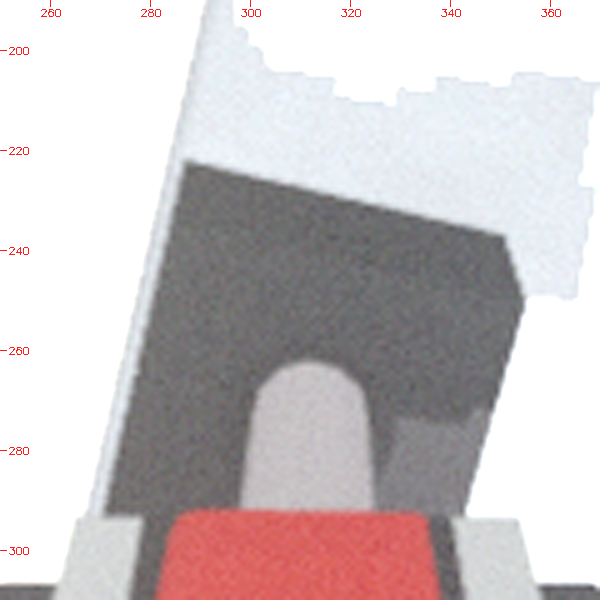

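Emit:
{"name": "apply_moves", "arguments": {"motion": [[10,0.02,0.1,0,0],[10,0.05,0.2,0,0],[10,0.05,0.2,0,0]]}}

```text
t: 47.3
tcp_pos: [0.5596, 0.2748, 0.0785]
tool_rot: [-0.049, 0.706, -0.705, 0.051]
force: [2.3, 0.3, -2.3]
finger_gap: 0.22
```

```bash
python3 -c "
from h import *
toolinfo();shot('w33');shot('s33','scene');crop('pics/s33.png',380,260,90,80,8,'pics/c29.png')
crop('pics/w33.png',250,190,120,120,5,'pics/c28.png')
for f in('c28','c29'):
  im=cv2.imread(f'pics/{f}.png');cv2.imwrite(f'pics/{f}.png',cv2.convertScaleAbs(im,alpha=2.2,beta=30))
"
```

```text
t 47.3 tcp [0.5596 0.2748 0.0785] x [-0.99  -0.141 -0.002] y [ 0.002  0.001 -1.   ] z [ 0.141 -0.99  -0.   ] ang z deg -81.92 F [ 2.3  0.3 -2.3] gap 0.22 q [0.28 0.72 1.55 0.   0.86 1.71]
```

View pics/c28.png

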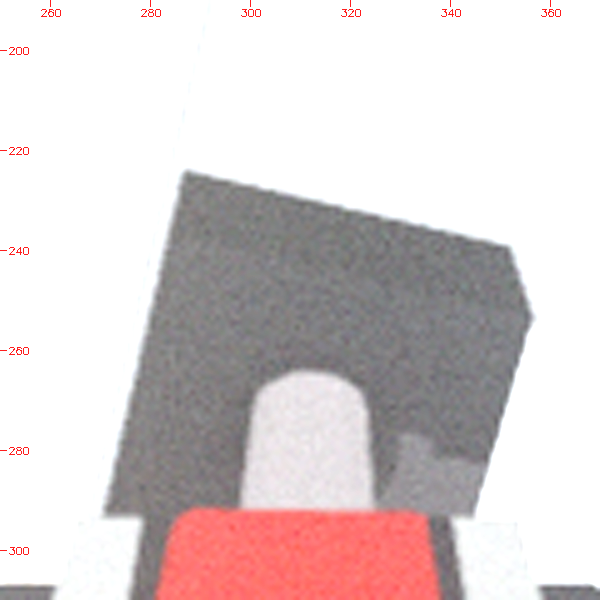

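View pics/c29.png

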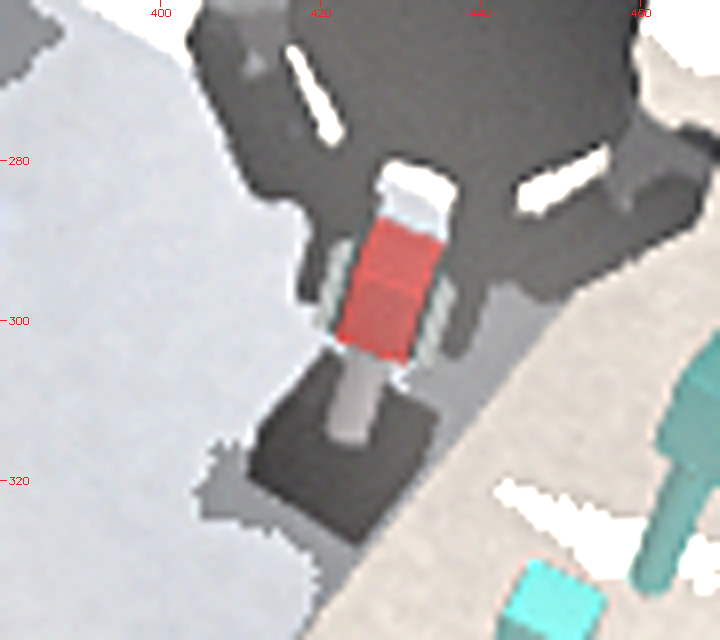

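The foot is in the hole (the shank is now cut off flat by the rim, and forces are about 2 N). Continuing down while straightening.

Emit:
{"name": "apply_moves", "arguments": {"motion": [[10,0.04,0.06,0,0],[10,0.08,0.12,0,0],[10,0.11,0.18,0,0],[10,0.14,0.23,0,0],[10,0.14,0.23,0,0]]}}

```text
t: 48.02
tcp_pos: [0.5583, 0.2747, 0.0727]
tool_rot: [-0.047, 0.706, -0.705, 0.053]
force: [6.3, 1.4, 1.2]
finger_gap: 0.223
```

```bash
python3 -c "
from h import *
toolinfo();shot('w34');shot('s34','scene');crop('pics/s34.png',380,260,90,80,8,'pics/c31.png')
crop('pics/w34.png',240,190,150,220,3,'pics/c30.png')
for f in('c30','c31'):
  im=cv2.imread(f'pics/{f}.png');cv2.imwrite(f'pics/{f}.png',cv2.convertScaleAbs(im,alpha=2.2,beta=30))
"
```

```text
t 48.025 tcp [0.5583 0.2747 0.0727] x [-0.99  -0.141 -0.009] y [ 0.008  0.002 -1.   ] z [ 0.141 -0.99  -0.001] ang z deg -81.92 F [6.3 1.4 1.2] gap 0.223 q [ 0.28  0.73  1.56 -0.    0.84  1.71]
```

View pics/c30.png

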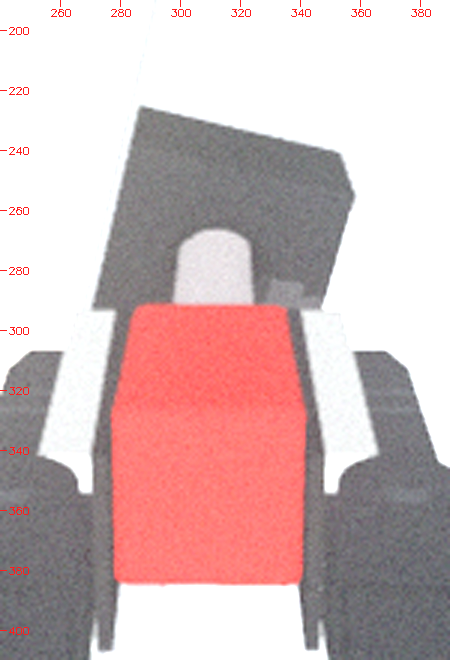

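View pics/c31.png

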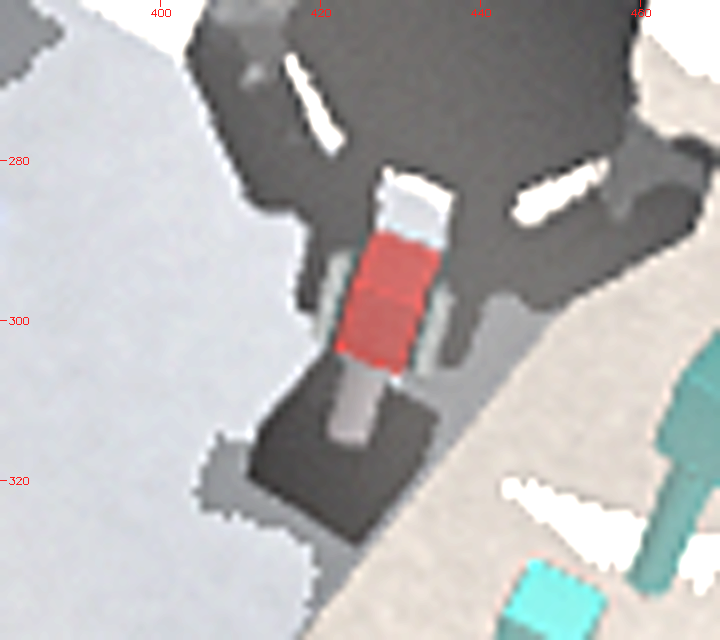

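Emit:
{"name": "apply_moves", "arguments": {"motion": [[10,0.05,0.03,0,0],[10,0.1,0.06,0,0],[10,0.12,0.08,0,0],[10,0.12,0.08,0,0]], "squeeze": 20}}

```text
t: 48.62
tcp_pos: [0.5574, 0.2744, 0.0716]
tool_rot: [-0.045, 0.706, -0.705, 0.055]
force: [8.2, 1.3, 3.6]
finger_gap: 0.221
```

```bash
python3 -c "
from h import *
toolinfo()"
```

```text
t 48.625 tcp [0.5574 0.2744 0.0716] x [-0.99  -0.141 -0.015] y [ 0.014  0.003 -1.   ] z [ 0.141 -0.99  -0.001] ang z deg -81.9 F [8.2 1.3 3.6] gap 0.221 q [ 0.28  0.73  1.57 -0.    0.83  1.71]
```

Emit:
{"name": "apply_moves", "arguments": {"motion": [[40,0,0,0,0],[40,0,0,0,0],[40,0,0,0,0],[40,0,0,0,0]]}}

```text
t: 49.12
tcp_pos: [0.5502, 0.2733, 0.0687]
tool_rot: [0.051, -0.705, 0.705, -0.049]
force: [-0.3, -0.0, 0.1]
finger_gap: 0.467
```

```bash
python3 -c "
from h import *
toolinfo();shot('w35');shot('s35','scene');crop('pics/s35.png',380,260,90,80,8,'pics/c33.png')
crop('pics/w35.png',240,190,150,220,3,'pics/c32.png')
for f in('c32','c33'):
  im=cv2.imread(f'pics/{f}.png');cv2.imwrite(f'pics/{f}.png',cv2.convertScaleAbs(im,alpha=2.2,beta=30))
"
```

```text
t 49.125 tcp [0.5502 0.2733 0.0687] x [-0.99  -0.141  0.002] y [-0.002 -0.    -1.   ] z [ 0.141 -0.99   0.   ] ang z deg -81.9 F [-0.3 -0.   0.1] gap 0.467 q [0.28 0.73 1.58 0.   0.84 1.71]
```

View pics/c32.png

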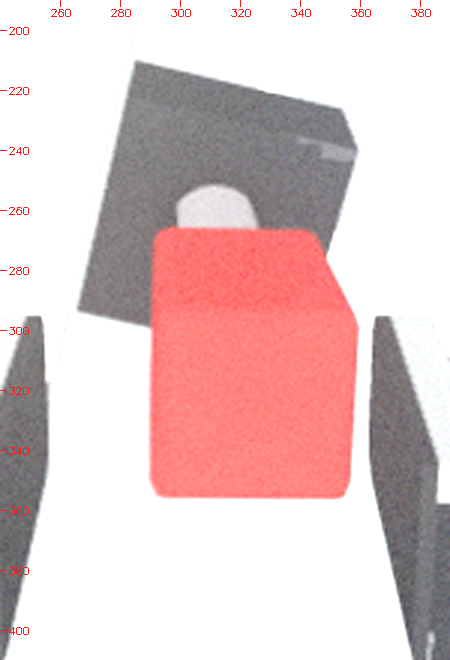

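View pics/c33.png

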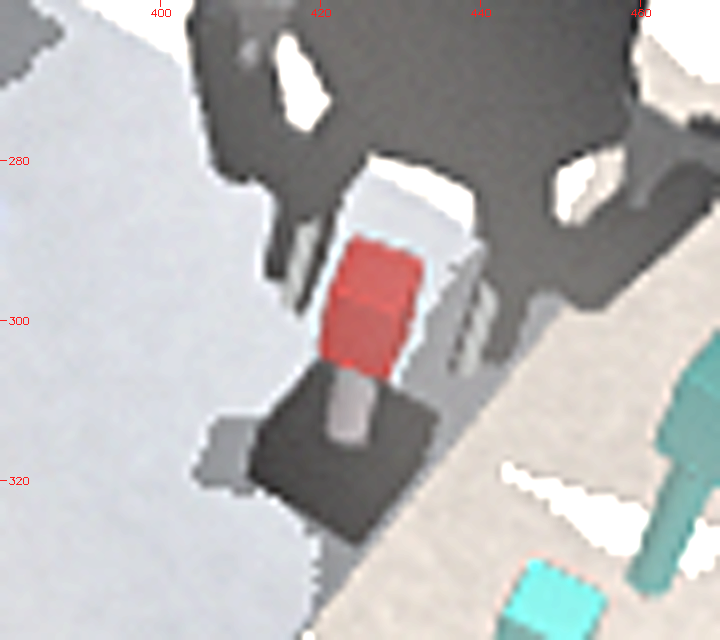

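```bash
python3 -c "
from h import *
c=cal('w35')
for z in(.104,.106):print(onz(c,324.5,324.5,z))
q=[onz(c,240+x/3,190+y/3,.104) for x,y in[(155,312),(355,325),(350,495),(152,495)]]
print(np.round(q,4),[np.linalg.norm(q[i]-q[j]).round(4) for i,j in((1,0),(2,3),(3,0),(2,1))])
for i,j in((1,0),(2,3)): d=q[i]-q[j];print(np.degrees(np.arctan2(d[1],d[0])))
s=manip.get_calibration('scene')
print(tri((c,324.5,324.5),(s,426.5,292.5)))
"
```

```text
[0.56572678 0.2714731  0.104     ]
[0.5667892  0.27170888 0.106     ]
[[0.5738 0.282  0.104 ]
 [0.5751 0.2633 0.104 ]
 [0.5572 0.2606 0.104 ]
 [0.5545 0.2798 0.104 ]] [np.float64(0.0187), np.float64(0.0193), np.float64(0.0195), np.float64(0.0181)]
-85.95324757988917
-81.90605265287371
(array([0.57555004, 0.27325791, 0.12232183]), array([0.4, 0.4]))
```

The released pin leans about 7° toward +x (top at x≈.566 instead of .555). I'll turn the jaws 90° and straighten it along that direction.

```bash
python3 -c "
from h import *
go((.5553,.274),.165,7)"
```

```text
target [0.5553 0.274  0.165 ] -> xyz [-0.15 -3.2   0.  ] twist -8.89
```

Emit:
{"name": "apply_moves", "arguments": {"motion": [[46,0,-0.8,0,0],[46,0,-2,0,0],[50,-0.15,-3.2,0,-0.9],[55,-0.15,-3.2,0,-1.9],[55,-0.15,-3.2,0,-2.9],[55,-0.15,-3.2,0,-3.9],[55,-0.15,-3.2,0,-4.9],[55,-0.15,-3.2,0,-5.9],[55,-0.15,-3.2,0,-6.9],[55,-0.15,-3.2,0,-7.9],[55,-0.15,-3.2,0,-8.9],[55,-0.15,-3.2,0,-8.9]]}}

```text
t: 50.72
tcp_pos: [0.5553, 0.274, 0.165]
tool_rot: [0.53, -0.469, 0.469, -0.529]
force: [-0.2, -0.6, -0.1]
finger_gap: 0.647
```

Emit:
{"name": "apply_moves", "arguments": {"motion": [[55,0,0,0,0],[55,0,0,0,0]]}}

```text
t: 50.98
tcp_pos: [0.5554, 0.2741, 0.1651]
tool_rot: [0.53, -0.468, 0.468, -0.53]
force: [0.8, 0.4, 0.2]
finger_gap: 0.647
```

```bash
python3 -c "
from h import *
toolinfo();shot('w36');go((.5553,.2735),.0686,7)"
```

```text
t 50.975 tcp [0.5554 0.2741 0.1651] x [ 0.122 -0.993 -0.   ] y [-0.  0. -1.] z [ 0.993  0.122 -0.   ] ang z deg 7.01 F [0.8 0.4 0.2] gap 0.647 q [0.28 0.6  1.51 0.   1.03 0.16]
target [0.5553 0.2735 0.0686] -> xyz [ 0.02  3.22 -0.01] twist 0.0
```

View pics/w36.png

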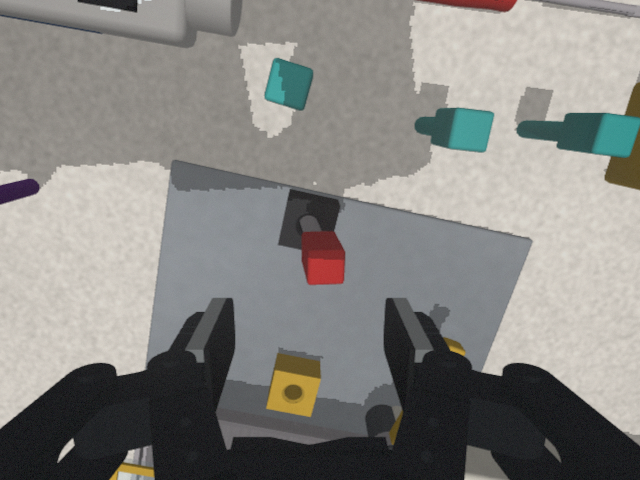

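The pin leans toward image right, (323,265). Descending and closing around the upright position.

Emit:
{"name": "apply_moves", "arguments": {"motion": [[55,0.02,1,0,0],[55,0.02,2.2,0,0],[55,0.02,3,0,0],[55,0.02,3.2,0,0],[55,0.02,3.2,0,0],[16,0.02,3.2,0,0],[16,0.02,3.2,0,0],[16,0.02,3.2,0,0],[16,0.02,3.2,0,0],[16,0.02,3.2,0,0]], "squeeze": 30}}

```text
t: 52.28
tcp_pos: [0.5562, 0.2738, 0.0701]
tool_rot: [-0.529, 0.468, -0.468, 0.531]
force: [-0.7, 1.2, 5.8]
finger_gap: 0.231
```

```bash
python3 -c "
from h import *
toolinfo();shot('w37');crop('pics/w37.png',220,180,180,230,3,'pics/c34.png');shot('d37','side');crop('pics/d37.png',270,130,80,80,8,'pics/c35.png')"
```

```text
t 52.275 tcp [0.5562 0.2738 0.0701] x [ 0.123 -0.992 -0.   ] y [ 0.002  0.001 -1.   ] z [0.992 0.123 0.002] ang z deg 7.09 F [-0.7  1.2  5.8] gap 0.231 q [0.28 0.73 1.57 0.   0.84 0.15]
```

View pics/c34.png

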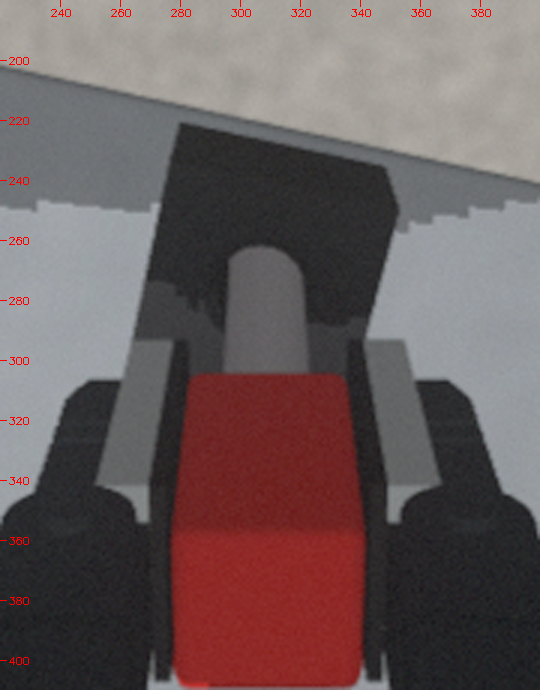

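View pics/c35.png

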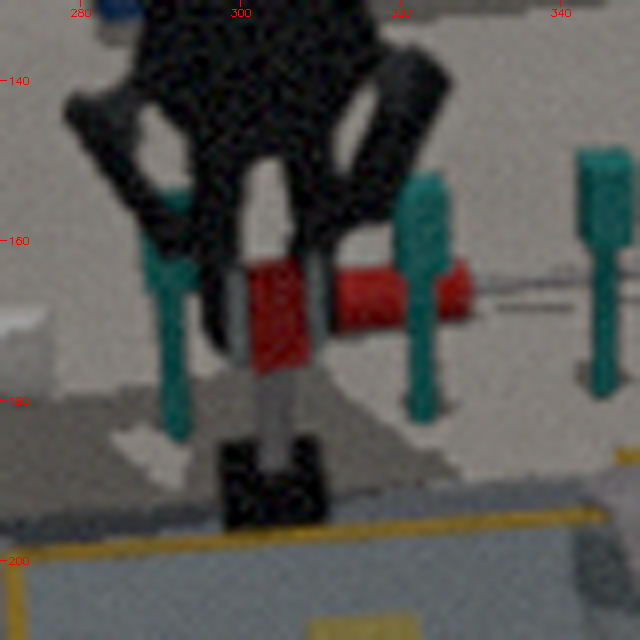

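Upright in x now. A slight press to confirm it is seated, a small +y nudge, then release.

Emit:
{"name": "apply_moves", "arguments": {"motion": [[16,0,0.05,0,0],[16,0,0.1,0,0],[16,0,0.1,0,0]]}}

```text
t: 52.75
tcp_pos: [0.5564, 0.2739, 0.0699]
tool_rot: [-0.529, 0.468, -0.469, 0.531]
force: [-4.3, 0.2, 21.5]
finger_gap: 0.229
```

Emit:
{"name": "apply_moves", "arguments": {"motion": [[16,-0.07,-0.1,0,0],[16,-0.15,-0.1,0,0],[16,-0.2,-0.1,0,0],[16,-0.2,-0.1,0,0]], "squeeze": 20}}

```text
t: 53.25
tcp_pos: [0.555, 0.2782, 0.0699]
tool_rot: [0.531, -0.467, 0.468, -0.53]
force: [-0.1, -4.4, 9.2]
finger_gap: 0.231
```

```bash
python3 -c "
from h import *
toolinfo();shot('w38');crop('pics/w38.png',220,180,180,230,3,'pics/c36.png')"
```

```text
t 53.25 tcp [0.555  0.2782 0.0699] x [ 0.125 -0.992  0.002] y [-0.    -0.002 -1.   ] z [ 0.992  0.125 -0.   ] ang z deg 7.15 F [-0.1 -4.4  9.2] gap 0.231 q [ 0.29  0.73  1.56 -0.    0.85  0.16]
```

View pics/c36.png

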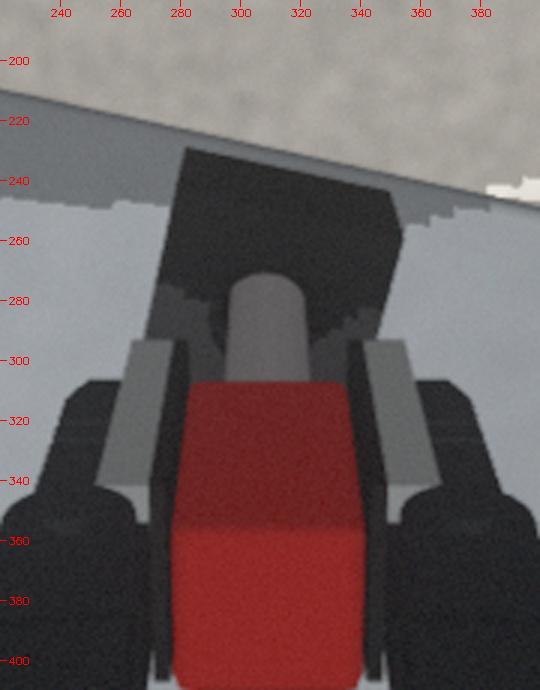

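Seated: it takes 21 N without sinking. Releasing and backing off upward.

Emit:
{"name": "apply_moves", "arguments": {"motion": [[24,0,0,0,0],[30,0,0,0,0],[45,0,0,0,0],[45,0,0,0,0],[45,0,-0.8,0,0],[50,0,-2,0,0],[55,0,-3.6,0,0],[55,0,-5.2,0,0],[55,0,-5.2,0,0],[55,0,-5.2,0,0]]}}

```text
t: 54.55
tcp_pos: [0.5542, 0.2793, 0.2246]
tool_rot: [0.53, -0.468, 0.468, -0.53]
force: [0.5, 0.5, -0.8]
finger_gap: 0.644
```

```bash
python3 -c "
from h import *
toolinfo();shot('w39');shot('s39','scene');shot('d39','side')
crop('pics/w39.png',220,130,180,180,4,'pics/c37.png');crop('pics/s39.png',300,260,160,120,5,'pics/c38.png');crop('pics/d39.png',190,140,200,80,4,'pics/c39.png')"
```

```text
t 54.55 tcp [0.5542 0.2793 0.2246] x [ 0.124 -0.992  0.   ] y [-0.001 -0.    -1.   ] z [ 0.992  0.124 -0.001] ang z deg 7.1 F [ 0.5  0.5 -0.8] gap 0.644 q [0.29 0.53 1.45 0.   1.16 0.16]
```

View pics/c37.png

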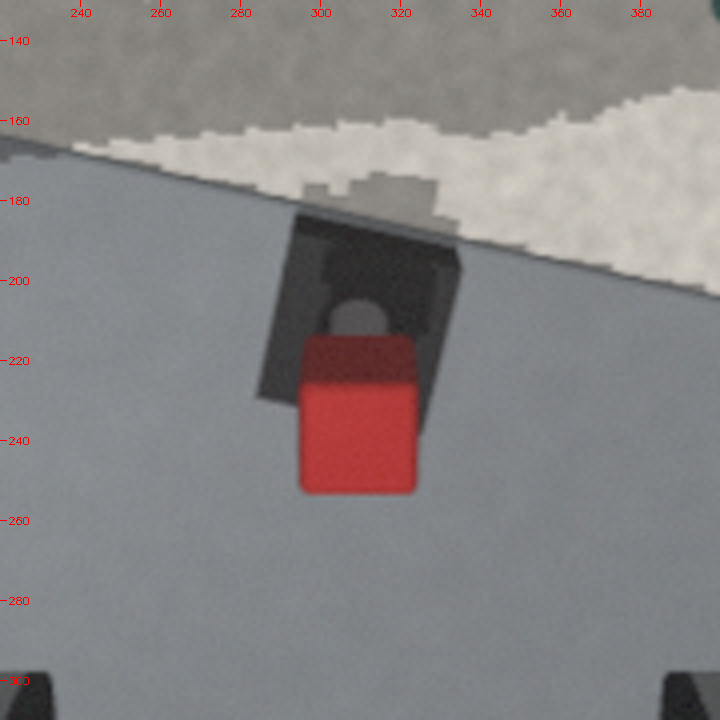

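View pics/c38.png

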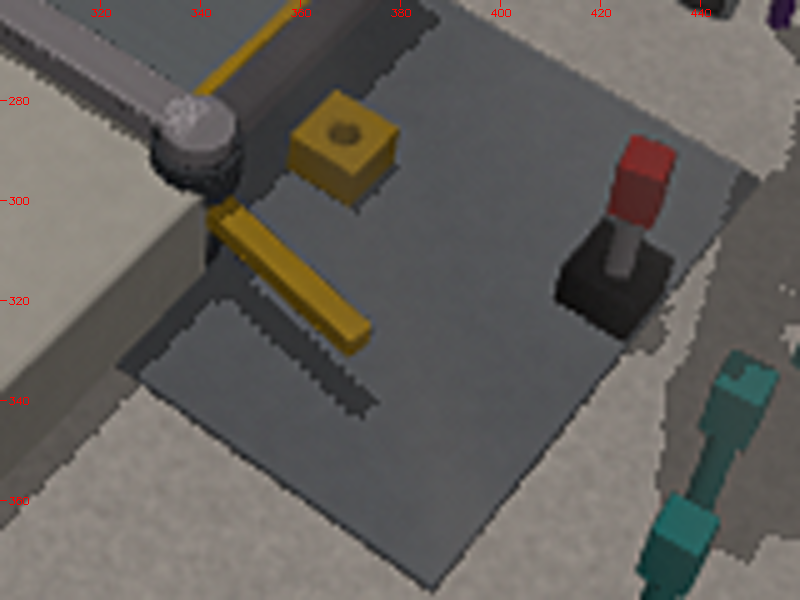

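View pics/c39.png

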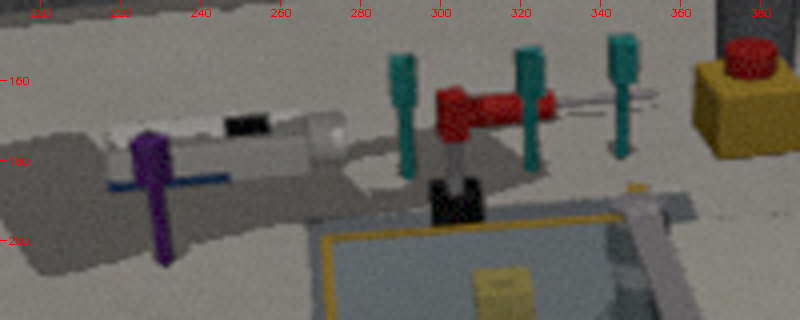

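The pin stands upright exactly as in the first picture. Final check of the whole scene.

View pics/s39.png

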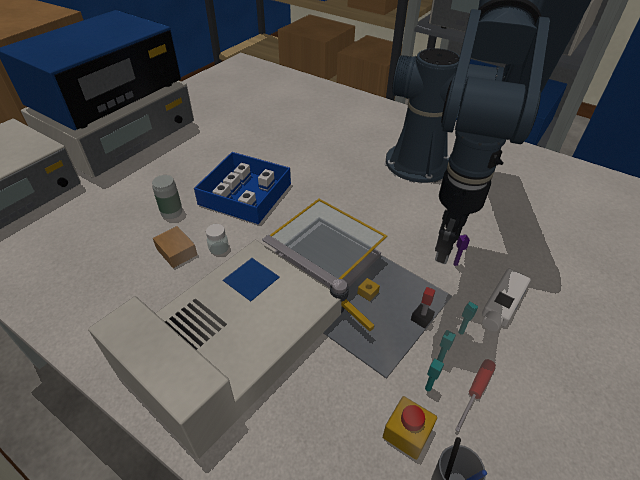

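View pics/d39.png

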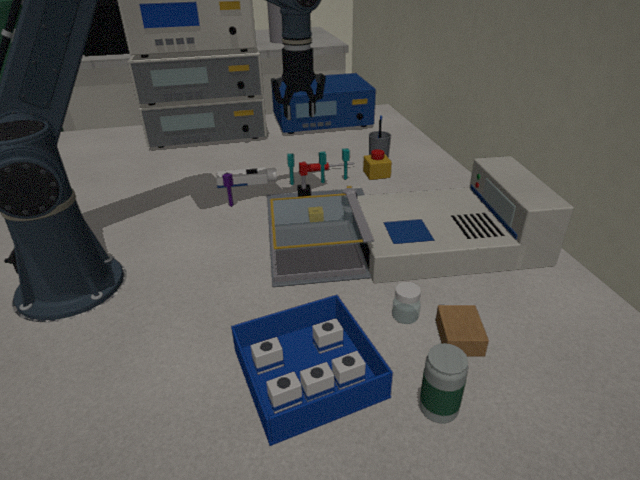

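The guard is shut, the tray is empty, and five cartridges are inside the tote. The tote seems to have been nudged slightly, but it stands flat. Handing in.

```bash
python3 -c "
from station import manip
print(manip.sign_off(), manip.sense()['t'])"
```

```text
the job is handed in; nothing more can be done
the job is handed in; nothing more can be done
```

The job is done and handed in at about 55 s on the clock. The red pin held the guard open while I moved all five cartridges from the tray into the tote. I then pulled the pin, and it now stands back in its parking hole.

- **Guard and tray:** the last pictures show the guard fully shut over the empty tray, with nothing left in it.
- **Tote:** the five cartridges stand upright below the rim, and the tote is flat on the bench. It appears a centimetre or so from where I last measured it, most likely the announced knock, as the robot was not near it. I did not measure the shift.
- **Pin:** it matches its starting picture. On the first try it was left leaning about 7° in the parking hole. I gripped it again with the jaws turned 90°, straightened it, and pressed it with 21 N; it did not sink. It also leaned about 7° in the hold hole under the lever's load, but still held the guard open.
- **Other things on the bench:** they look unmoved in both fixed camera views.

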